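# Load, lock the carver's tool dock and shut its blade bay

### The arm

A 6-joint arm with a two-finger parallel gripper is mounted at the origin on the work surface. World frame = base frame: x ahead of the robot, y to its left, z up, the work surface at z = 0. Lengths are in mm, angles in degrees, forces in N, time in s.
With the tool pointing down it reaches from about 300 to 850 mm from the base axis. Payload 4.2 kg.
Tool frame: the origin (TCP) lies at the very end of the fingers, on their centre line; the grasp point (between the pads) lies 19 mm behind it; x points along the fingers, z is the direction in which the jaws open and shut, and the axes are right-handed (so a half turn about x gives the same grasp; the last joint's range is limited). The gripper opens to 91 mm and grips with 3 to 60 N. Pads are 32 mm wide; open, the fingers measure 118 mm over their backs; the gripper's body (76 mm by 178 mm) begins 60 mm behind the grasp point.
Start: joints at [-72.766, 18.312, 89.639, -0, 72.044, -1.146], TCP at [181.316, -545.681, 213.976] pointing down, gripper open.
Joint ranges: [-177.97, 177.97], [-48.28, 115.42], [12.27, 149.76], [-77.06, 257.06], [2.81, 150.46], [-146.56, 146.56]. Speed limits (degrees/s): [147.25, 147.25, 180, 180, 180, 180].

### API

Orientations are given as [roll, pitch, yaw] about the fixed x, y, z axes, in that order (R = Rz(yaw) Ry(pitch) Rx(roll)).
In Python, from workcell import state, grab_frame, camera_info, env, search_frame, place_of gives the robot as it stands.
- The arm moves only by the tool drive_tool, never from a script. Its argument "plan" is a list of rows, each a list of 7 numbers: the turn, a rotation vector about the world's x, y, z in degrees, then the shift along the world's x, y, z in mm, then the finger opening in mm, from 0 to 91.2. In form: [[wx, wy, wz, dx, dy, dz, jaw], ...]. A call has 1 to 10 rows; each row is the pose to reach, as a shift and turn from the pose measured when the call began; what a row does not reach only later rows make up. A row lasts 1/8 s, in which the tool goes at most 62.5 mm and 10.7 degrees, less where a joint would pass 70% of its speed; a pose out of reach is approached as far as the arm can. A call with a gripper value outside its range is refused whole. The fingers move at their own pace and stop on an object; "grip_force" is the grip in N (left out, the last holds). Time passes only in rows, so rows that repeat a pose let the fingers close. It gives the time, the measured TCP pose, the force and the opening at its end, in the units of the state.
- state(): the state, without advancing time (a new reading comes with each control period).
- grab_frame(name): name is "side" or "top" or "wrist"; returns the picture (420x560x3 uint8, red, green, blue); there is no depth.
- camera_info(name): a dict with "intrinsics" (3x3 intrinsics, pixels), "origin" and "orientation" of the camera in the world; the wrist camera has in their place "hand_eye" (4x4, takes a point from camera to tool coordinates, whose origin is the TCP and whose axes are the tool frame's). Camera axes: x right, y down, z forward; pixel columns grow to the right and rows downward; lengths in mm; the calibration is good to about 2 mm. A picture is of the moment at which its call begins: read the wrist's pose just before it. camera_info takes no time and is no camera call.
- env.job_done(): hands the job in, once; it reports no verdict.
Trained networks look in the newest picture that a camera, given by its name, has taken for a name from the list of things; names that differ only in an ending like _2 or _b are one class to them, and where a whole thing is asked for, a point or a joint stands for the part that bears it (a point fixed in the world has none). Each returns a list of dicts, best first, with "p" (0 to 1); they miss things now and then, are a little off and sometimes report something else, mostly with a low value. They report only what shows in the picture. A call takes as long as a camera call.
- search_frame(camera, label): "rect" ([left, top, right, bottom] as shares, 0 to 1, of the picture: columns of its width, rows of its height, round what is visible of it).
- place_of(camera, label): "location" ([column, row] as shares, 0 to 1, of the picture: columns of its width, rows of its height: a listed point, or the origin of a listed thing).
The state is a dict: "time_s": time; "qpos": joint angles; "qvel": joint speeds; "effort": joint torques, N m; "ee_pos": TCP position; "ee_rot": TCP orientation; "force": force on the tool from outside, world axes, zero at the start; "torque": the same for the moment, N m; "gripper_width": finger opening in mm.
Only numpy, scipy, OpenCV 4.12 (cv2) and the standard library are available. Lean on these libraries where they do the work, as an engineer would, in place of code of your own. Each camera call takes 0.05 s, during which the arm holds its last target. There are 200 camera calls.

### The job

Put away the carving gouges that lie on the bench: slide each one tip first into its own holder of the tool dock (any free holder), past the side spring plunger, until the ferrule is fully home against the holder, and then lock it by pressing the button on top of that holder right down. Only when all of them are in and locked, lay the loose lid over the blade bay behind the holders and press it down past its spring catches until it sits flush all round. Do not disturb the sanding block, tin or whetstone.

Things in the scene. Friction and masses are not known exactly. Their poses are not given: they have to be found in the camera images.
- dock: fixed tool dock, 272 mm wide (y), 62 mm high. Origin: underside, mid-width; x runs from -60 mm (front, facing the robot) to +45 mm (back); z up. Four aluminium holder blocks stand along its front, 62 mm apart, each 45 mm long (x), 32 wide (y), top 62 mm above the bench, a level hole right through in x. Behind them is the blade bay, an open wooden box with 8 mm walls, rim 62 mm high.
- socket0 (a point): centre of the mouth of the leftmost (+y) holder, on its front face, 45 mm above the bench; +x points into the hole, 14 mm wide, 13.5 high. A brass plunger barrel 12 mm thick stands out 16 mm from the block's +y side; its ball nose, 22 mm behind the face, reaches 4 mm into the hole, yields at 3 to 6 N and drops into the shank's groove when home
- socket1 (a point): centre of the mouth of the second holder, on its front face, 45 mm above the bench; +x points into the hole, 14 mm wide, 13.5 high. A brass plunger barrel 12 mm thick stands out 16 mm from the block's +y side; its ball nose, 22 mm behind the face, reaches 4 mm into the hole, yields at 3 to 6 N and drops into the shank's groove when home
- socket2 (a point): centre of the mouth of the third holder, on its front face, 45 mm above the bench; +x points into the hole, 14 mm wide, 13.5 high. A brass plunger barrel 12 mm thick stands out 16 mm from the block's +y side; its ball nose, 22 mm behind the face, reaches 4 mm into the hole, yields at 3 to 6 N and drops into the shank's groove when home
- socket3 (a point): centre of the mouth of the rightmost (-y) holder, on its front face, 45 mm above the bench; +x points into the hole, 14 mm wide, 13.5 high. A brass plunger barrel 12 mm thick stands out 16 mm from the block's +y side; its ball nose, 22 mm behind the face, reaches 4 mm into the hole, yields at 3 to 6 N and drops into the shank's groove when home
- lock0 (a joint): round steel lock button, 18 mm wide, on top of the holder of socket0, its centre 18 mm behind the mouth and its top 24 mm above it when up; slides straight down: 0 = up (7 mm proud of the block), 0.006 m = right down (1 mm proud); needs about 5 N and stays where it is left
- lock1 (a joint): round steel lock button, 18 mm wide, on top of the holder of socket1, its centre 18 mm behind the mouth and its top 24 mm above it when up; slides straight down: 0 = up (7 mm proud of the block), 0.006 m = right down (1 mm proud); needs about 5 N and stays where it is left
- lock2 (a joint): round steel lock button, 18 mm wide, on top of the holder of socket2, its centre 18 mm behind the mouth and its top 24 mm above it when up; slides straight down: 0 = up (7 mm proud of the block), 0.006 m = right down (1 mm proud); needs about 5 N and stays where it is left
- lock3 (a joint): round steel lock button, 18 mm wide, on top of the holder of socket3, its centre 18 mm behind the mouth and its top 24 mm above it when up; slides straight down: 0 = up (7 mm proud of the block), 0.006 m = right down (1 mm proud); needs about 5 N and stays where it is left
- lid_seat (a point): centre of the blade bay's opening at rim height, where the lid's origin lies when seated; axes as the dock's. Spring catches (rollers) in the bay's two end walls hold the laid-on lid about 13 mm proud; about 10 N downward in the middle (on the handle's top) snaps it down
- gouge0: carving gouge, all alike: square wooden handle 110x30x30 mm, brass ferrule 20 mm thick, 10 long, steel shank 12 mm thick, 77 long, its last 12 mm tapering to 4; a groove 9 mm thick lies 22 mm from the ferrule. Origin: handle's centre, on the long axis, 15 mm above the bench when lying; +x to the tip, 142 mm away. 0.12 kg, balances 40 mm ahead of the origin. None if absent in this run or held.
- gouge1: carving gouge, all alike: square wooden handle 110x30x30 mm, brass ferrule 20 mm thick, 10 long, steel shank 12 mm thick, 77 long, its last 12 mm tapering to 4; a groove 9 mm thick lies 22 mm from the ferrule. Origin: handle's centre, on the long axis, 15 mm above the bench when lying; +x to the tip, 142 mm away. 0.12 kg, balances 40 mm ahead of the origin. None if absent in this run or held.
- gouge2: carving gouge, all alike: square wooden handle 110x30x30 mm, brass ferrule 20 mm thick, 10 long, steel shank 12 mm thick, 77 long, its last 12 mm tapering to 4; a groove 9 mm thick lies 22 mm from the ferrule. Origin: handle's centre, on the long axis, 15 mm above the bench when lying; +x to the tip, 142 mm away. 0.12 kg, balances 40 mm ahead of the origin. None if absent in this run or held.
- gouge3: carving gouge, all alike: square wooden handle 110x30x30 mm, brass ferrule 20 mm thick, 10 long, steel shank 12 mm thick, 77 long, its last 12 mm tapering to 4; a groove 9 mm thick lies 22 mm from the ferrule. Origin: handle's centre, on the long axis, 15 mm above the bench when lying; +x to the tip, 142 mm away. 0.12 kg, balances 40 mm ahead of the origin. None if absent in this run or held.
- shoulder0 (a point): end face of gouge0's ferrule, on the axis, where the bare shank begins; it meets the socket point when the gouge is home
- shoulder1 (a point): end face of gouge1's ferrule, on the axis, where the bare shank begins; it meets the socket point when the gouge is home
- shoulder2 (a point): end face of gouge2's ferrule, on the axis, where the bare shank begins; it meets the socket point when the gouge is home
- shoulder3 (a point): end face of gouge3's ferrule, on the axis, where the bare shank begins; it meets the socket point when the gouge is home
- lid: dark wooden lid 68 (x) x 272 (y) x 10 mm, 0.25 kg, alike both ways round. Origin: centre of the board's underside, z up, 18 mm above the bench as it stands on its feet. On top a bar handle 50 mm long (x), 16 wide (y), its top 44 mm above the origin. Under each end a foot 44 mm long (x) with a round bead, reaching 18 mm down; the feet fit into the ends of the bay with 4 mm (x), 2 mm (y) play
- cork_block: bystander: cork sanding block 65 x 110 x 35 mm; origin: centre of its underside
- tin: bystander: open pencil tin, 74 mm wide, 95 mm high; origin: centre of its underside
- whetstone: bystander: grey whetstone 60 x 180 x 25 mm; origin: centre of its underside

How it is judged (in metres and radians):
On the way, in this order (a step that is already met when the one before it is completed fails the run):
1. every gouge that is there sits fully home in a holder of its own (((distance between shoulder0 and socket0 below 0.006 m and x of shoulder0 in the frame of socket0 above -0.003 m and angle between the x axis of gouge0 and the x axis of dock, either way round below 0.1 rad and linear speed of gouge0 below 0.02 m/s) or (distance between shoulder0 and socket1 below 0.006 m and x of shoulder0 in the frame of socket1 above -0.003 m and angle between the x axis of gouge0 and the x axis of dock, either way round below 0.1 rad and linear speed of gouge0 below 0.02 m/s) or (distance between shoulder0 and socket2 below 0.006 m and x of shoulder0 in the frame of socket2 above -0.003 m and angle between the x axis of gouge0 and the x axis of dock, either way round below 0.1 rad and linear speed of gouge0 below 0.02 m/s) or (distance between shoulder0 and socket3 below 0.006 m and x of shoulder0 in the frame of socket3 above -0.003 m and angle between the x axis of gouge0 and the x axis of dock, either way round below 0.1 rad and linear speed of gouge0 below 0.02 m/s)) and ((distance between shoulder1 and socket0 below 0.006 m and x of shoulder1 in the frame of socket0 above -0.003 m and angle between the x axis of gouge1 and the x axis of dock, either way round below 0.1 rad and linear speed of gouge1 below 0.02 m/s) or (distance between shoulder1 and socket1 below 0.006 m and x of shoulder1 in the frame of socket1 above -0.003 m and angle between the x axis of gouge1 and the x axis of dock, either way round below 0.1 rad and linear speed of gouge1 below 0.02 m/s) or (distance between shoulder1 and socket2 below 0.006 m and x of shoulder1 in the frame of socket2 above -0.003 m and angle between the x axis of gouge1 and the x axis of dock, either way round below 0.1 rad and linear speed of gouge1 below 0.02 m/s) or (distance between shoulder1 and socket3 below 0.006 m and x of shoulder1 in the frame of socket3 above -0.003 m and angle between the x axis of gouge1 and the x axis of dock, either way round below 0.1 rad and linear speed of gouge1 below 0.02 m/s)) and ((distance between shoulder2 and socket0 below 0.006 m and x of shoulder2 in the frame of socket0 above -0.003 m and angle between the x axis of gouge2 and the x axis of dock, either way round below 0.1 rad and linear speed of gouge2 below 0.02 m/s) or (distance between shoulder2 and socket1 below 0.006 m and x of shoulder2 in the frame of socket1 above -0.003 m and angle between the x axis of gouge2 and the x axis of dock, either way round below 0.1 rad and linear speed of gouge2 below 0.02 m/s) or (distance between shoulder2 and socket2 below 0.006 m and x of shoulder2 in the frame of socket2 above -0.003 m and angle between the x axis of gouge2 and the x axis of dock, either way round below 0.1 rad and linear speed of gouge2 below 0.02 m/s) or (distance between shoulder2 and socket3 below 0.006 m and x of shoulder2 in the frame of socket3 above -0.003 m and angle between the x axis of gouge2 and the x axis of dock, either way round below 0.1 rad and linear speed of gouge2 below 0.02 m/s)) and ((distance between shoulder3 and socket0 below 0.006 m and x of shoulder3 in the frame of socket0 above -0.003 m and angle between the x axis of gouge3 and the x axis of dock, either way round below 0.1 rad and linear speed of gouge3 below 0.02 m/s) or (distance between shoulder3 and socket1 below 0.006 m and x of shoulder3 in the frame of socket1 above -0.003 m and angle between the x axis of gouge3 and the x axis of dock, either way round below 0.1 rad and linear speed of gouge3 below 0.02 m/s) or (distance between shoulder3 and socket2 below 0.006 m and x of shoulder3 in the frame of socket2 above -0.003 m and angle between the x axis of gouge3 and the x axis of dock, either way round below 0.1 rad and linear speed of gouge3 below 0.02 m/s) or (distance between shoulder3 and socket3 below 0.006 m and x of shoulder3 in the frame of socket3 above -0.003 m and angle between the x axis of gouge3 and the x axis of dock, either way round below 0.1 rad and linear speed of gouge3 below 0.02 m/s))), for 0.2 s.
2. then the lock button of each holder in use is right down (((distance between shoulder0 and socket0 below 0.006 m and value of joint lock0 above 0.0045 m) or (distance between shoulder0 and socket1 below 0.006 m and value of joint lock1 above 0.0045 m) or (distance between shoulder0 and socket2 below 0.006 m and value of joint lock2 above 0.0045 m) or (distance between shoulder0 and socket3 below 0.006 m and value of joint lock3 above 0.0045 m)) and ((distance between shoulder1 and socket0 below 0.006 m and value of joint lock0 above 0.0045 m) or (distance between shoulder1 and socket1 below 0.006 m and value of joint lock1 above 0.0045 m) or (distance between shoulder1 and socket2 below 0.006 m and value of joint lock2 above 0.0045 m) or (distance between shoulder1 and socket3 below 0.006 m and value of joint lock3 above 0.0045 m)) and ((distance between shoulder2 and socket0 below 0.006 m and value of joint lock0 above 0.0045 m) or (distance between shoulder2 and socket1 below 0.006 m and value of joint lock1 above 0.0045 m) or (distance between shoulder2 and socket2 below 0.006 m and value of joint lock2 above 0.0045 m) or (distance between shoulder2 and socket3 below 0.006 m and value of joint lock3 above 0.0045 m)) and ((distance between shoulder3 and socket0 below 0.006 m and value of joint lock0 above 0.0045 m) or (distance between shoulder3 and socket1 below 0.006 m and value of joint lock1 above 0.0045 m) or (distance between shoulder3 and socket2 below 0.006 m and value of joint lock2 above 0.0045 m) or (distance between shoulder3 and socket3 below 0.006 m and value of joint lock3 above 0.0045 m))), for 0.2 s.
3. then the lid is pressed down flush on the blade bay (z of lid in the frame of lid_seat between -0.004 and 0.003 m and horizontal distance between lid and lid_seat below 0.007 m and angle between lid's own z axis and vertical below 0.03 rad and linear speed of lid below 0.02 m/s), for 0.2 s.
At the end, for the whole second after the job is handed in: Every gouge present rests in a holder with its ferrule within 3 mm of the holder's face, on the hole's axis to 6 mm and 0.1 rad; the lock button of that holder is at least 4.5 mm down; the lid lies on the rim to 3 mm, centred to 7 mm, level to 0.03 rad; all at rest and let go (all of step 1 and all of step 2 and all of step 3); the robot touches nothing.
It fails at once if the cork sanding block is pushed more than 3 cm or tipped (distance of cork_block from where it was at the start of the episode above 0.03 m or angle between cork_block's own z axis and vertical above 0.3 rad).
It fails at once if the tin is pushed more than 3 cm or tipped (distance of tin from where it was at the start of the episode above 0.03 m or angle between tin's own z axis and vertical above 0.3 rad).
It fails at once if the whetstone is pushed more than 3 cm or tipped (distance of whetstone from where it was at the start of the episode above 0.03 m or angle between whetstone's own z axis and vertical above 0.3 rad).
Of gouge0, gouge1, gouge2, gouge3 only 3 to 4 are there at a start; the rules pass over those that are not, and their reading is None.
At some moment in a run one of gouge0, gouge1, gouge2, gouge3, lid may be knocked a few centimetres aside while the robot is not near it.
Once in a run the grip may slacken for a moment while it holds something.
It also fails if it takes over 210 s, if anything falls off the work surface, if the arm or the gripper's body presses on something with over 40 N, if the wrist force passes 120 N, or if a joint passes its speed limit or range.

## Working session

There is one attempt and no reset: what is moved stays moved. The work goes in short steps, Python scripts to look and compute and a tool call to move; the robot and the scene stay as the last step left them, time stands still between calls to the robot, and variables do not carry over. Pictures are saved under pics/ and viewed, about 12 in all and at most 16, crops included, and the job is handed in when it is done.

Besides the shell and the picture viewer there is one more tool, called in YAML: its name, and indented under it one key for each argument. drive_tool: Moves the arm, as the interface text tells. Its arguments: {"type":"object","properties":{"plan":{"type":"array"},"grip_force":{"type":"number"}},"required":["plan"]}

```bash
ls; mkdir -p pics; cat > h.py <<'E'
import numpy as np, cv2
from scipy.spatial.transform import Rotation as R
from workcell import state, grab_frame, camera_info, env, search_frame, place_of
def save(name,fn,crop=None,scale=1):
    im=grab_frame(name)[:,:,::-1]
    if crop: im=im[crop[1]:crop[3],crop[0]:crop[2]]
    if scale!=1: im=cv2.resize(im,None,fx=scale,fy=scale,interpolation=cv2.INTER_CUBIC)
    cv2.imwrite('pics/'+fn,im)
def toolT(s=None):
    s=s or state(); T=np.eye(4); T[:3,:3]=R.from_euler('xyz',s['ee_rot'],degrees=True).as_matrix(); T[:3,3]=s['ee_pos']; return T
def cam(name,s=None):
    c=camera_info(name); K=np.array(c['intrinsics'])
    if name=='wrist': T=toolT(s)@np.array(c['hand_eye'])
    else:
        T=np.eye(4); o=np.array(c['orientation']); T[:3,:3]=o if o.shape==(3,3) else R.from_euler('xyz',o,degrees=True).as_matrix(); T[:3,3]=c['origin']
    return K,T
def px2w(name,uv,z,s=None):
    K,T=cam(name,s); d=T[:3,:3]@np.linalg.solve(K,[uv[0],uv[1],1.]); o=T[:3,3]; return o+d*(z-o[2])/d[2]
def w2px(name,p,s=None):
    K,T=cam(name,s); q=K@(T[:3,:3].T@(np.array(p,float)-T[:3,3])); return q[:2]/q[2]
def places(name,label,z,s=None,pm=.2):
    return [(round(r['p'],2),np.round(np.array(r['location'])*[560,420],1),np.round(px2w(name,np.array(r['location'])*[560,420],z,s)[:2],1)) for r in place_of(name,label) if r['p']>pm]
E
python3 - <<'E'
from h import *
print(state()); 
for c in ['top','side','wrist']: print(c,camera_info(c))
save('top','t0.png'); 
for l,z in [('gouge0',15),('shoulder0',15),('lid',18),('socket0',45),('socket1',45),('socket2',45),('socket3',45),('lock0',69),('lid_seat',62),('dock',0)]:
  print(l,places('top',l,z))
save('side','s0.png')
E
```

```text
pics
{'time_s': 0.0, 'qpos': array([-7.27657149e+01,  1.83512382e+01,  8.97068626e+01, -1.77119598e-03,
        7.20431558e+01, -1.14745862e+00]), 'qvel': array([-0.02742994, -0.02777837,  0.01032403,  0.07724895,  0.04829914,
        0.02867715]), 'effort': array([ 4.42449837e-04, -4.12471175e+01, -2.31975245e+01,  7.27488846e-02,
        4.56984679e-02, -1.61383764e-04]), 'ee_pos': array([ 181.15076104, -545.18493794,  213.12122438]), 'ee_rot': array([179.80531435,  89.89872948, 108.18760557]), 'force': array([-0.07452128,  0.34953635, -0.25401215]), 'torque': array([ 0.0448393 ,  0.03958062, -0.03814699]), 'gripper_width': 90.92238658436042}
top {'intrinsics': array([[422.11088047,   0.        , 284.37315613],
       [  0.        , 422.11088047, 213.55186345],
       [  0.        ,   0.        ,   1.        ]]), 'origin': array([ 5.38579016e+02, -1.15302912e+00,  1.28030178e+03]), 'orientation': array([-175.69222787,   -0.62132066,  -89.46430901])}
side {'intrinsics': array([[527.36993981,   0.        , 276.88908315],
       [  0.        , 527.36993981, 215.41795718],
       [  0.
[... 1877 characters left out ...]
26.4]), array([ 595.9, -193.5])), (0.93, array([326.2, 231.9]), array([ 579.2, -136.7])), (0.75, array([283.2, 239.5]), array([555.8, -10.9]))]Traceback (most recent call last):
  File "<stdin>", line 6, in <module>
  File "h.py", line 22, in places
    return [(round(r['p'],2),np.round(np.array(r['location'])*[560,420],1),np.round(px2w(name,np.array(r['location'])*[560,420],z,s)[:2],1)) for r in place_of(name,label) if r['p']>pm]
                                                                                                                                                      ~~~~~~~~^^^^^^^^^^^^
ValueError: it knows: cork_block, dock, gouge, lid, lid_seat, shoulder, socket, tin, whetstone
```

```bash
python3 - <<'E'
from h import *
save('top','t1.png',scale=1.4)
for l,z in [('lid_seat',62),('dock',0),('cork_block',0),('tin',0),('whetstone',0)]:
  print(l,places('top',l,z))
save('side','s1.png')
E
```

```text
lid_seat [(0.76, array([310.6, 205.7]), array([654. , -89.3]))]
dock [(0.65, array([309.8, 214.3]), array([633.7, -91.5]))]
cork_block [(0.62, array([258.1, 168.9]), array([771.6,  67.6]))]
tin [(0.73, array([377.7, 179.1]), array([ 744.1, -299.5]))]
whetstone [(0.56, array([198.4, 176.1]), array([747.2, 249.6]))]
```

View pics/t1.png

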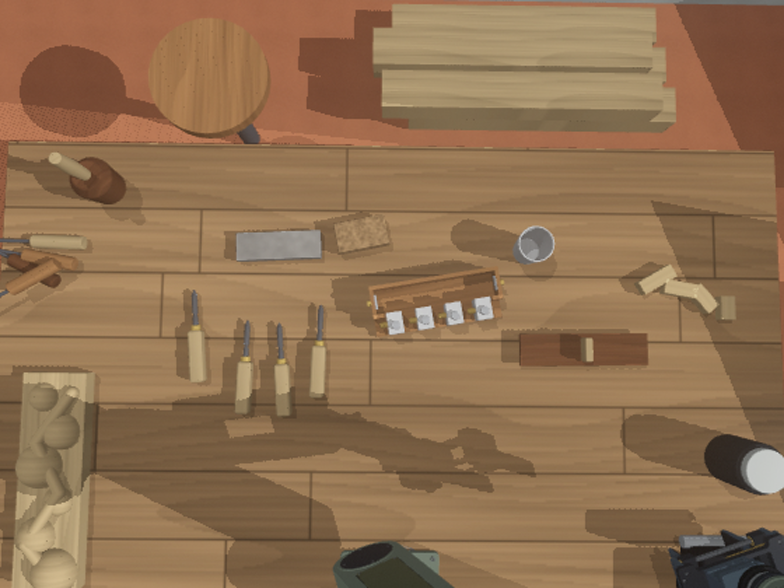

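View pics/s1.png

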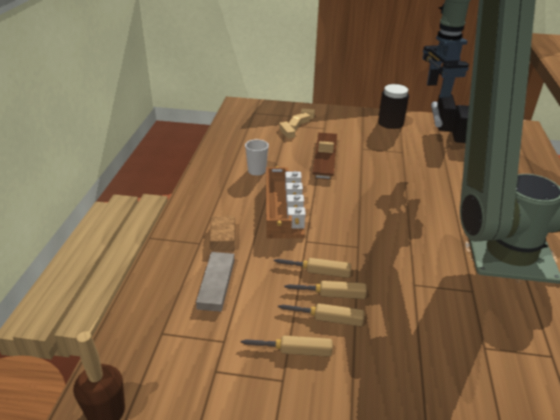

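```bash
cat >> h.py <<'E'
def Rdown(yaw): # tool x down, tool z = dir 'y' of frame with given yaw, camera behind (-x side)
    c,s=np.cos(np.radians(yaw)),np.sin(np.radians(yaw)); z=np.array([-s,c,0]);x=np.array([0,0,-1.]);return np.stack([x,np.cross(z,x),z],1)
def delta(p,yaw,s=None):
    T=toolT(s); rv=R.from_matrix(Rdown(yaw)@T[:3,:3].T).as_rotvec(degrees=True)
    return 'rv',np.round(rv,2),'d',np.round(np.array(p)-T[:3,3],1)
E
python3 - <<'E'
from h import *
print(np.round(toolT()[:3,:3],3)); print(delta([480,-60,230],12.4)); print(delta([480,150,230],0))
z=[((199,382),(194,291)),((243,413),(248,322)),((284,415),(280,325)),((316,397),(320,306))]
for a,b in z:
  P=px2w('top',np.array(a)/1.4,15);Q=px2w('top',np.array(b)/1.4,15);d=Q-P;print(P[:2].round(),Q[:2].round(),np.hypot(*d[:2]).round(),np.degrees(np.arctan2(d[1],d[0])).round(1))
E
```

```text
[[ 0.     0.949  0.315]
 [-0.     0.315 -0.949]
 [-1.    -0.     0.   ]]
('rv', array([-0.0000e+00,  1.0000e-02,  1.7402e+02]), 'd', array([298.7, 485.7,  16. ]))
('rv', array([0.0000e+00, 1.0000e-02, 1.6162e+02]), 'd', array([298.7, 695.7,  16. ]))
[453. 406.] [647. 423.] 194.0 5.1
[389. 311.] [581. 306.] 192.0 -1.5
[386. 225.] [576. 238.] 190.0 3.9
[424. 158.] [617. 153.] 193.0 -1.4
```

drive_tool:
  plan:
    - [0, 0, 10, 15, 24, 3, 91]
    - [0, 0, 20, 30, 49, 6, 91]
    - [0, 0, 30, 45, 73, 9, 91]
    - [0, 0, 40, 60, 97, 12, 91]
    - [0, 0, 50, 75, 121, 15, 91]
    - [0, 0, 60, 90, 146, 16, 91]
    - [0, 0, 70, 105, 170, 16, 91]
    - [0, 0, 80, 120, 194, 16, 91]
    - [0, 0, 87, 135, 218, 16, 91]
    - [0, 0, 87, 150, 243, 16, 91]

```text
time_s: 2.0
ee_pos: [331.8, -301.9, 230.2]
ee_rot: [-44.9, 90.0, -29.5]
force: [0.0, -0.9, -0.5]
gripper_width: 91.4
```

drive_tool:
  plan:
    - [0, 0, 10, 15, 24, 0, 91]
    - [0, 0, 20, 30, 49, 0, 91]
    - [0, 0, 30, 45, 73, 0, 91]
    - [0, 0, 40, 60, 97, 0, 91]
    - [0, 0, 50, 75, 121, 0, 91]
    - [0, 0, 60, 90, 146, 0, 91]
    - [0, 0, 70, 105, 170, 0, 91]
    - [0, 0, 80, 120, 194, 0, 91]
    - [0, 0, 87, 135, 218, 0, 91]
    - [0, 0, 87, 149, 243, 0, 91]

```text
time_s: 3.25
ee_pos: [481.3, -58.1, 230.3]
ee_rot: [-72.3, 90.0, 30.2]
force: [0.3, -1.0, 0.0]
gripper_width: 91.0
```

```bash
python3 - <<'E'
from h import *
s=state(); save('wrist','w0.png'); print(delta([480,-60,230],12.4,s))
for l,z in [('socket0',45),('lid_seat',62),('dock',0)]:
  print(l,*places('wrist',l,z,s),sep='\n')
E
```

```text
('rv', array([-0.02,  0.04, -0.05]), 'd', array([-1.3, -1.9, -0.3]))
socket0
(0.85, array([199.6, 251. ]), array([ 579.7, -133.5]))
(0.8, array([303.3, 253.8]), array([555.6,  -7.1]))
(0.79, array([149.9, 248.4]), array([ 589.4, -193.9]))
(0.6, array([251.5, 247.1]), array([560.6, -71.7]))
lid_seat
(0.39, array([502.6, 197.5]), array([433. , 190.8]))
dock
(0.93, array([229. , 275.4]), array([631.2, -94.1]))
(0.7, array([202.1, 251.8]), array([ 602.9, -137.1]))
(0.57, array([541.1, 258.8]), array([510.6, 330.4]))
```

View pics/w0.png

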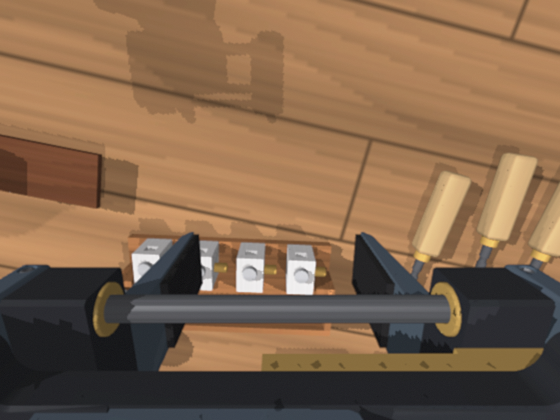

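drive_tool:
  plan:
    - [0, 0, 0, 25, -15, -25, 91]
    - [0, 0, 0, 50, -30, -50, 91]
    - [0, 0, 0, 79, -47, -80, 91]
    - [0, 0, 0, 79, -47, -80, 91]

```text
time_s: 3.95
ee_pos: [558.8, -107.8, 147.4]
ee_rot: [73.2, 89.7, 175.5]
force: [-0.0, -0.0, 0.1]
gripper_width: 90.8
```

```bash
python3 - <<'E'
from h import *
s=state(); save('wrist','w1.png'); print(s['time_s'],s['ee_pos'])
for l,z in [('socket0',45),('lid_seat',62),('dock',0)]:
  print(l,*places('wrist',l,z,s),sep='\n')
E
```

```text
3.95 [ 558.83878644 -107.78914876  147.37906366]
socket0
(0.97, array([378.7, 228.6]), array([556.4, -10.4]))
(0.93, array([177.9, 219.4]), array([ 587.2, -193.8]))
(0.74, array([245.9, 226.3]), array([ 580.5, -131.4]))
(0.61, array([312.9, 225.2]), array([566.2, -71.1]))
lid_seat
(0.93, array([275.3, 300.6]), array([640.9, -90.3]))
dock
(0.57, array([276.7, 261.2]), array([630.8, -91.1]))
(0.37, array([528.8, 239.1]), array([545.9, 172.8]))
(0.34, array([557.5, 177.4]), array([476.1, 171.5]))
```

View pics/w1.png

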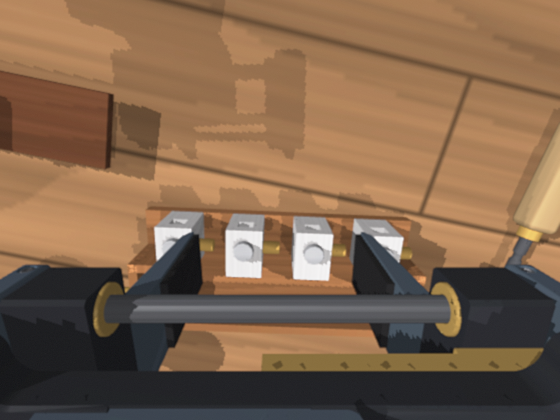

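```bash
cat >> h.py <<'E'
def dockpt(D,p): # D=(x,y,yaw) of dock origin
    return np.array([D[0],D[1],0])+R.from_euler('z',D[2],degrees=True).apply(p)
SY=[93,31,-31,-93]
E
python3 - <<'E'
from h import *
from scipy.optimize import least_squares
s=state()
obs=[(378.7,228.6),(312.9,225.2),(245.9,226.3),(177.9,219.4)]
f=lambda D:np.concatenate([w2px('wrist',dockpt(D,[-60,y,45]),s)-o for y,o in zip(SY,obs)])
r=least_squares(f,[631,-91,12.4],x_scale=[1,1,.1]);print(r.x,r.fun.round(1))
D=r.x
im=cv2.imread('pics/w1.png');k=3;im=cv2.resize(im[190:290,140:405],None,fx=k,fy=k,interpolation=cv2.INTER_CUBIC)
q=lambda p:tuple(int(v) for v in ((w2px('wrist',dockpt(D,p),s)-[140,190]+.5)*k))
for y in SY:
  for a,b in [((-60,-16,62),(-60,16,62)),((-60,-16,62),(-15,-16,62)),((-60,16,62),(-15,16,62)),((-15,-16,62),(-15,16,62)),((-60,-16,62),(-60,-16,20)),((-60,16,62),(-60,16,20))]:
    cv2.line(im,q((a[0],a[1]+y,a[2])),q((b[0],b[1]+y,b[2])),(0,0,255),1)
  cv2.circle(im,q((-42,y,69)),int(9*313/255*k),(0,160,0),1)
cv2.imwrite('pics/w1c.png',im)
E
```

```text
[633.76422618 -89.44668653  10.05824617] [-1.   0.1 -0.9  0.9  0.1 -2.8  1.8  1.4]
```

View pics/w1c.png

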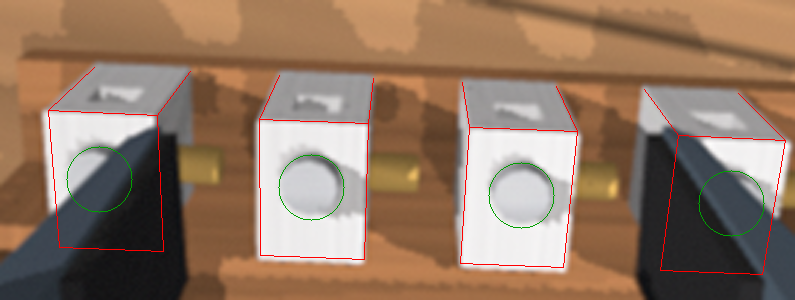

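```bash
python3 - <<'E'
from h import *
from scipy.optimize import least_squares
s=state()
o=[((-60,93-16),None),((-60,109),None)]
O={(-60,77):(784,139)} 
# image right = +y
O={(-60,109):(784,139),(-60,47):(578,133),(-60,15):(470,127),(-15,15):(461,261),(-15,47):(567,271),(-60,-47):(258,119),(-60,-15):(368,123),(-15,-47):(260,256),(-15,-15):(363,263),(-60,-109):(45,107),(-60,-77):(157,113)}
f=lambda D:np.concatenate([w2px('wrist',dockpt(D,[x,y,62]),s)-(np.array(v)/3-.5+[140,190]) for (x,y),v in O.items()])
r=least_squares(f,[631,-91,12.4],x_scale=[1,1,.1]);print(r.x,r.fun.round(1))
f2=lambda D:np.concatenate([w2px('wrist',dockpt(D,[x,y,62+D[3]]),s)-(np.array(v)/3-.5+[140,190]) for (x,y),v in O.items()])
r=least_squares(f2,[631,-91,12.4,0],x_scale=[1,1,.1,1]);print(r.x,r.fun.round(1))
for y in SY: print(dockpt(r.x,[-60,y,45]).round(1))
E
```

```text
[633.76168109 -89.78159448   9.86972302] [ 0.4  0.7 -0.3 -0.3 -0.2  0.2 -0.3  0.7 -1.3 -1.2  0.5 -0.1 -0.   0.1
 -0.1 -0.4  0.1 -1.3  1.1  0.9  0.1  0.4]
[633.16556057 -89.88081434   9.86430778   1.4256711 ] [ 1.1  0.7  0.1 -0.3 -0.1  0.1 -0.2  0.9 -1.  -1.   0.2 -0.2 -0.1  0.
 -0.3 -0.2  0.  -1.1  0.5  0.8 -0.3  0.3]
[558.1  -8.5  45. ]
[568.7 -69.6  45. ]
[ 579.4 -130.7   45. ]
[ 590.  -191.8   45. ]
```

drive_tool:
  plan:
    - [0, 0, 0, -5, 20, 30, 91]
    - [0, 0, -2, -10, 65, 30, 91]
    - [0, 0, -5, -15, 125, 30, 91]
    - [0, 0, -8, -20, 185, 15, 91]
    - [0, 0, -10, -25, 240, 0, 91]
    - [0, 0, -10, -29, 298, 0, 91]
    - [0, 0, -10, -29, 298, 0, 91]
    - [0, 0, -10, -29, 298, 0, 91]

```text
time_s: 5.15
ee_pos: [529.8, 191.5, 152.1]
ee_rot: [-110.4, 89.9, -17.9]
force: [-0.1, -0.7, -0.8]
gripper_width: 91.0
```

```bash
python3 - <<'E'
from h import *
s=state(); save('wrist','w2.png'); print(s['time_s'],s['ee_pos'],s['ee_rot'])
for l,z in [('gouge0',15),('shoulder0',15)]:
  print(l,*places('wrist',l,z,s),sep='\n')
E
```

```text
5.15 [529.81949319 191.54854795 152.14900018] [-110.43335591   89.87120446  -17.92513937]
gouge0
(0.76, array([411.2, 114.9]), array([442.4, 314.7]))
(0.64, array([496.5, 182.8]), array([503.2, 411.1]))
(0.58, array([321., 104.]), array([436.4, 229.2]))
(0.58, array([240.2, 141.6]), array([474.1, 154.4]))
shoulder0
(0.91, array([320.8, 172. ]), array([500.2, 234.5]))
(0.86, array([486.1, 243. ]), array([568.4, 416.5]))
(0.82, array([240.2, 210.7]), array([544., 155.]))
(0.7, array([397.8, 179.9]), array([504.7, 312. ]))
```

View pics/w2.png

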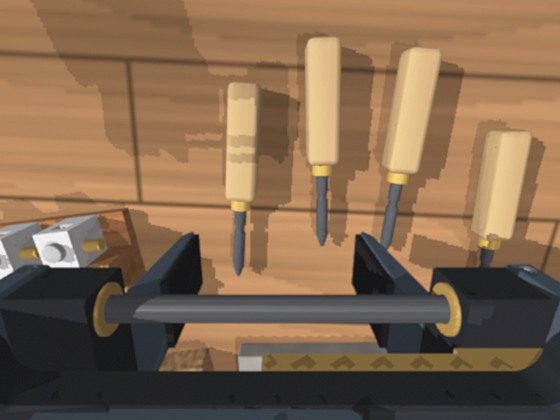

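```bash
python3 - <<'E'
from h import *
s=state()
for n,b,t in [('D',(244,85),(238,274)),('C',(323,41),(322,244)),('B',(422,52),(388,247)),('A',(510,133),(486,262))]:
  P=px2w('wrist',b,18,s);Q=px2w('wrist',t,15,s);d=Q-P;print(n,P[:2].round(1),Q[:2].round(1),np.hypot(*d[:2]).round(),np.degrees(np.arctan2(d[1],d[0])).round(1))
E
```

```text
D [423.6 156.9] [616.9 152.1] 193.0 -1.4
C [385.  225.3] [577.5 241.1] 193.0 4.7
B [390.  313.1] [578.  311.7] 188.0 -0.4
A [455.5 408.5] [591.2 420.2] 136.0 4.9
```

drive_tool:
  plan:
    - [0, 0, -1, -5, -10, -20, 70]
    - [0, 0, -2, -12, -25, -50, 60]
    - [0, 0, -2.5, -19, -36.5, -85, 60]
    - [0, 0, -2.5, -19, -36.5, -100, 60]
    - [0, 0, -2.5, -19, -36.5, -100, 60]

```text
time_s: 5.92
ee_pos: [511.5, 153.5, 51.4]
ee_rot: [-132.8, 89.9, -43.0]
force: [-0.1, 0.5, 0.0]
gripper_width: 60.1
```

drive_tool:
  plan:
    - [0, 0, -1.2, 0, 1, -20, 60]
    - [0, 0, -1.2, 0, 1, -40, 60]
    - [0, 0, -1.2, 0, 1, -46.5, 60]
    - [0, 0, -1.2, 0, 1, -46.5, 60]
    - [0, 0, -1.2, 0, 1, -46.5, 25]
    - [0, 0, -1.2, 0, 1, -46.5, 25]
    - [0, 0, -1.2, 0, 1, -46.5, 25]
    - [0, 0, -1.2, 0, 1, -46.5, 25]
    - [0, 0, -1.2, 0, 1, -46.5, 25]
  grip_force: 35

```text
time_s: 7.05
ee_pos: [511.7, 154.6, 5.3]
ee_rot: [-111.2, 89.9, -22.6]
force: [-1.5, 0.9, 3.9]
gripper_width: 29.7
```

```bash
python3 - <<'E'
from h import *
for i in range(3):
  s=state(); print(s['ee_pos'].round(2),(s['ee_rot'][2]-s['ee_rot'][0]-90).round(2),s['force'].round(1),s['gripper_width'].round(1)); grab_frame('wrist')
p=dockpt([633.6,-89.8,9.9],[-60-92-33,-93,0]); print(p)
E
```

```text
Traceback (most recent call last):
AttributeError: 'float' object has no attribute 'round'
```

drive_tool:
  plan:
    - [0, 0, 0, 0, 0, 30, 25]
    - [0, 0, 0, 0, 0, 75, 25]
    - [0, 0, 1, -5, -35, 95, 25]
    - [0, 0, 3, -11, -80, 100, 25]
    - [0, 0, 5, -17, -130, 100, 25]
    - [0, 0, 7, -24, -180, 100, 25]
    - [0, 0, 9, -31, -230, 100, 25]
    - [0, 0, 11, -38, -280, 100, 25]
    - [0, 0, 11.3, -44, -330, 100, 25]
    - [0, 0, 11.3, -49, -369, 90, 25]

```text
time_s: 8.3
ee_pos: [462.6, -216.5, 95.5]
ee_rot: [-121.2, 89.8, -21.4]
force: [0.9, -0.3, -0.9]
gripper_width: 30.0
```

```bash
cat >> h.py <<'E'
def rd(n=3):
    P=[]
    for i in range(n):
        s=state(); P.append([*s['ee_pos'],s['ee_rot'][2]-s['ee_rot'][0]-90,s['ee_rot'][1],*s['force'],s['gripper_width']])
        if i<n-1: grab_frame('top')
    print('t',s['time_s'],'n',len(P)); P=np.array(P); P[:,3]=(P[:,3]+180)%360-180; print(P.mean(0).round(2),P.std(0).round(2)); return s
E
python3 - <<'E'
from h import *
s=rd(3); save('wrist','w3.png')
for l in ['shoulder0','gouge0','socket0']: print(l,*places('wrist',l,90 if l!='socket0' else 45,s),sep='\n')
E
```

```text
t 8.4 n 3
[ 4.6189e+02 -2.1789e+02  9.4510e+01  9.7500e+00  8.9870e+01  3.3000e-01
 -9.0000e-01 -1.4700e+00  2.9840e+01] [0.47 1.46 0.67 0.07 0.06 0.87 1.54 0.66 0.14]
shoulder0
(0.64, array([275.7, 313.3]), array([ 501.6, -210.5]))
gouge0
(0.59, array([275.9, 207.6]), array([ 430.8, -222.4]))
(0.41, array([491.8, 368.3]), array([520.1, -55.9]))
socket0
(0.67, array([491.8, 365. ]), array([553. , -12.2]))
```

View pics/w3.png

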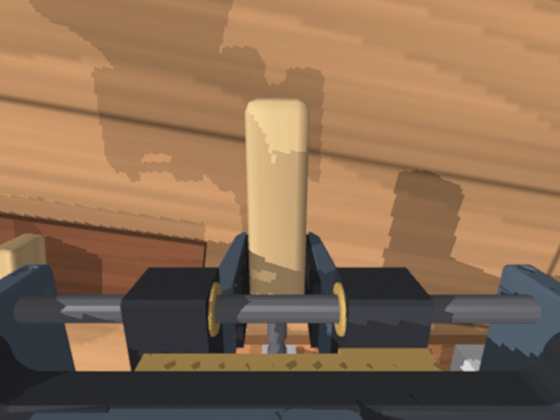

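drive_tool:
  plan:
    - [0, 0, 0, 0, 2, -25, 25]
    - [0, 0, 0, 0, 4, -50, 25]
    - [0, 0, 0, 0, 4, -59, 25]
    - [0, 0, 0, 0, 4, -59, 25]
    - [0, 0, 0, 0, 4, -59, 25]

```text
time_s: 9.22
ee_pos: [463.4, -209.6, 37.0]
ee_rot: [-109.0, 89.9, -9.0]
force: [-0.7, 0.3, -1.3]
gripper_width: 29.6
```

```bash
cat >> h.py <<'E'
D0=np.array([633.6,-89.8,9.9])
def indock(p): return R.from_euler('z',-D0[2],degrees=True).apply(np.array(p)-[D0[0],D0[1],0])
E
python3 - <<'E'
from h import *
s=rd(4); print(indock(s['ee_pos']))
save('side','s2.png',crop=(180,100,380,250),scale=4)
E
```

```text
t 9.375 n 4
[ 4.6329e+02 -2.0968e+02  3.7030e+01  9.9300e+00  8.9860e+01 -3.8000e-01
  3.7000e-01 -1.3700e+00  2.9700e+01] [0.12 0.05 0.06 0.01 0.01 0.32 0.59 0.27 0.13]
[-188.56475737  -88.81211919   36.9422223 ]
```

View pics/s2.png

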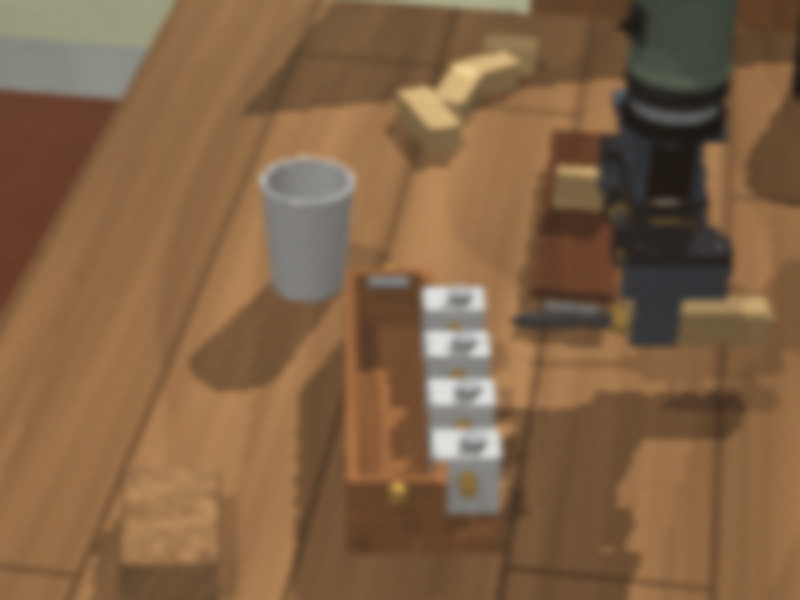

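drive_tool:
  plan:
    - [0, 0, 0, 0.7, -4.1, -1.7, 25]
    - [0, 0, 0, 0.7, -4.1, -1.7, 25]
    - [0, 0, 0, 0.7, -4.1, -1.7, 25]
    - [0, 0, 0, 10.5, -2.4, -1.7, 25]
    - [0, 0, 0, 20.4, -0.7, -1.7, 25]
    - [0, 0, 0, 28, 0.7, -1.7, 25]
    - [0, 0, 0, 35.2, 1.9, -1.7, 25]
    - [0, 0, 0, 35.2, 1.9, -1.7, 25]
    - [0, 0, 0, 35.2, 1.9, -1.7, 25]

```text
time_s: 10.55
ee_pos: [499.1, -208.2, 35.4]
ee_rot: [-112.5, 89.8, -12.7]
force: [2.5, -1.8, -1.5]
gripper_width: 29.8
```

```bash
python3 - <<'E'
from h import *
s=rd(3); print(indock(s['ee_pos']),s['torque'])
E
```

```text
t 10.65 n 3
[ 498.97 -208.21   35.39    9.88   89.77    1.97   -2.38   -1.17   29.81] [0.1  0.02 0.03 0.   0.01 0.65 0.44 0.29 0.29]
[-153.09815998  -93.49517042   35.41686935] [-0.3916904  -0.4771436  -0.27511029]
```

drive_tool:
  plan:
    - [0, 0, 0, 5.9, 1.3, 0, 25]
    - [0, 0, 0, 11.8, 2.4, 0, 25]
    - [0, 0, 0, 17.7, 3.4, 0, 25]
    - [0, 0, 0, 23.6, 4.4, 0, 25]
    - [0, 0, 0, 29.5, 5.4, 0, 25]
    - [0, 0, 0, 35.4, 6.4, 0, 25]
    - [0, 0, 0, 41.4, 7.5, 0, 25]
    - [0, 0, 0, 47.3, 8.5, 0, 25]
    - [0, 0, 0, 52.2, 9.4, 0, 25]
    - [0, 0, 0, 52.2, 9.4, 0, 25]

```text
time_s: 11.9
ee_pos: [550.3, -199.6, 35.1]
ee_rot: [-141.7, 89.8, -41.8]
force: [-0.7, -5.6, -0.7]
gripper_width: 30.2
```

```bash
python3 - <<'E'
from h import *
s=rd(3); print(indock(s['ee_pos']),s['torque'])
E
```

```text
t 12.0 n 3
[ 5.5033e+02 -1.9959e+02  3.5160e+01  9.8900e+00  8.9830e+01 -4.1000e-01
 -5.3500e+00 -1.4400e+00  2.9930e+01] [0.02 0.01 0.04 0.   0.01 0.17 0.26 0.76 0.18]
[-100.88297169  -93.85249374   35.20913203] [-0.84372639 -0.02927944 -0.34530417]
```

drive_tool:
  plan:
    - [0, 0, 0, 3.0, 0.5, 0, 25]
    - [0, 0, 0, 5.9, 1.0, 0, 25]
    - [0, 0, 0, 7.9, 1.4, 0, 25]
    - [0, 0, 0, 9.8, 1.7, 0, 25]
    - [0, 0, 0, 9.8, 1.7, 0, 25]
    - [0, 0, 0, 9.8, 1.7, 0, 25]

```text
time_s: 12.75
ee_pos: [559.8, -198.2, 35.1]
ee_rot: [-155.6, 89.8, -55.7]
force: [-0.8, -5.0, -1.2]
gripper_width: 29.8
```

```bash
python3 - <<'E'
from h import *
s=rd(3); print(indock(s['ee_pos']),s['torque'])
E
```

```text
t 12.85 n 3
[ 559.84 -198.23   35.11    9.91   89.83   -0.86   -4.96   -1.68   29.93] [0.01 0.01 0.02 0.   0.   0.25 0.47 0.35 0.11]
[-91.31576213 -94.1413098   35.1188133 ] [-0.82725162  0.03332583 -0.2731259 ]
```

drive_tool:
  plan:
    - [0, 0, 0, 2.0, 0.5, 0, 25]
    - [0, 0, 0, 3.9, 0.8, 0, 25]
    - [0, 0, 0, 5.9, 1.1, 0, 25]
    - [0, 0, 0, 5.9, 1.1, 0, 25]

```text
time_s: 13.35
ee_pos: [559.9, -198.2, 35.3]
ee_rot: [98.4, 89.4, -161.6]
force: [-13.7, -9.5, 8.8]
gripper_width: 30.3
```

```bash
python3 - <<'E'
from h import *
s=rd(3); print(indock(s['ee_pos']),s['torque'])
E
```

```text
t 13.45 n 3
[ 559.85 -198.19   35.25   10.     89.38  -14.09   -9.22    8.69   29.91] [0.01 0.02 0.02 0.   0.   0.25 0.43 0.18 0.32]
[-91.27595995 -94.09116543  35.24075075] [-1.56912799  2.16954169 -0.25132113]
```

drive_tool:
  plan:
    - [0, 0, 0, 0, 0, 0, 48]
    - [0, 0, 0, 0, 0, 0, 48]
    - [0, 0, 0, 0, 0, 0, 48]
    - [0, 0, 0, 0, 0, 20, 48]
    - [0, 0, 0, 0, 0, 60, 48]
    - [0, 0, 0, 0, 0, 110, 60]
    - [0, 0, 0, -5, 40, 115, 60]
    - [0, 0, 0, -15, 95, 115, 70]
    - [0, 0, -2, -25, 150, 115, 80]
    - [0, 0, -5, -35, 205, 115, 91]

```text
time_s: 14.7
ee_pos: [524.6, 9.0, 150.4]
ee_rot: [95.0, 89.4, -170.1]
force: [0.0, 1.1, 0.5]
gripper_width: 87.1
```

```bash
python3 - <<'E'
from h import *
s=rd(1);
save('side','s3.png',crop=(240,140,380,245),scale=5)
for l,z in [('socket0',45),('shoulder0',45),('lid',18)]:
  for c in ['top']: print(l,*[(a,b,indock([*w,z])[:2].round(1)) for a,b,w in places(c,l,z,s)],sep='\n')
for c in ['top']: print(*places(c,'gouge0',15),sep='\n')
E
```

```text
t 14.7 n 1
[5.2464e+02 9.0000e+00 1.5042e+02 4.9100e+00 8.9440e+01 4.0000e-02
 1.0600e+00 4.8000e-01 8.7130e+01] [0. 0. 0. 0. 0. 0. 0. 0. 0.]
socket0
(0.94, array([302.1, 235. ]), array([-59.2,  34.3]))
(0.72, array([322.6, 232. ]), array([-60.3, -26.4]))
(0.7, array([346.3, 226.2]), array([-54.9, -97.9]))
(0.63, array([281.5, 237.8]), array([-57.5,  95.1]))
shoulder0
(0.89, array([170.8, 254.1]), array([-51.8, 420.2]))
(0.84, array([140.2, 232.9]), array([ 23.6, 499.1]))
(0.65, array([200.2, 254.8]), array([-67.8, 336.4]))
lid
(0.83, array([416.3, 250.1]), array([-158.8, -296.7]))
(0.85, array([201.7, 276.6]), array([443.9, 229.5]))
(0.77, array([169.5, 277. ]), array([442. , 324.7]))
(0.74, array([138.7, 254.4]), array([507.8, 418. ]))
```

View pics/s3.png

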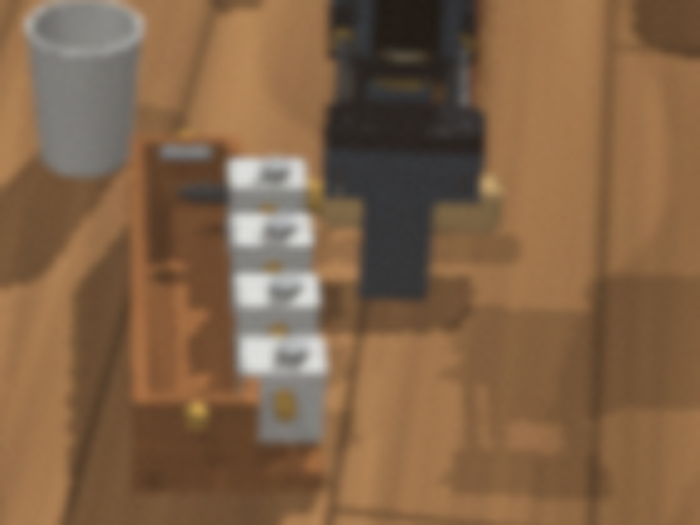

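drive_tool:
  plan:
    - [0, 0, 0, -12, 50, 0, 75]
    - [0, 0, 0, -25, 105, 0, 60]
    - [0, 0, 0, -40, 165, -20, 60]
    - [0, 0, -0.2, -54.5, 223, -60, 60]
    - [0, 0, -0.2, -54.5, 223, -100, 60]
    - [0, 0, -0.2, -54.5, 223, -100, 60]

```text
time_s: 15.7
ee_pos: [468.8, 228.7, 47.6]
ee_rot: [104.9, 89.0, -160.2]
force: [-0.9, -0.4, 0.1]
gripper_width: 60.1
```

```bash
python3 - <<'E'
from h import *
s=rd(2); save('wrist','w4.png')
for l in ['shoulder0','gouge0']: print(l,*places('wrist',l,15,s),sep='\n')
E
```

```text
t 15.75 n 2
[ 4.6974e+02  2.2879e+02  4.8650e+01  4.8700e+00  8.9110e+01 -6.1000e-01
 -4.2000e-01  3.9000e-01  6.0010e+01] [0.97 0.12 1.04 0.03 0.14 0.28 0.   0.24 0.05]
shoulder0
(0.91, array([278. , 276.7]), array([500.8, 232.9]))
gouge0
(0.76, array([406.7, 207.1]), array([440.4, 316.1]))
(0.6, array([282. , 192.9]), array([437.8, 230.2]))
```

```bash
python3 - <<'E'
from h import *
print(state()['ee_pos'],delta([470.3,231.8,5],4.7))
E
```

```text
[472.67414949 229.40540911  52.16763556] ('rv', array([ 0.08, -0.38, -0.07]), 'd', array([ -2.4,   2.4, -47.2]))
```

drive_tool:
  plan:
    - [0, -0.4, 0, -2.4, 2.4, -20, 60]
    - [0, -0.4, 0, -2.4, 2.4, -40, 60]
    - [0, -0.4, 0, -2.4, 2.4, -47, 60]
    - [0, -0.4, 0, -2.4, 2.4, -47, 60]
    - [0, -0.4, 0, -2.4, 2.4, -47, 25]
    - [0, -0.4, 0, -2.4, 2.4, -47, 25]
    - [0, -0.4, 0, -2.4, 2.4, -47, 25]
    - [0, -0.4, 0, -2.4, 2.4, -47, 25]
    - [0, -0.4, 0, -2.4, 2.4, -47, 25]
  grip_force: 35

```text
time_s: 17.02
ee_pos: [470.4, 232.0, 5.5]
ee_rot: [-147.8, 89.9, -53.0]
force: [0.2, -0.7, 3.3]
gripper_width: 29.8
```

```bash
python3 - <<'E'
from h import *
s=rd(3)
for y in (-31,31,93): print(y,dockpt(D0,[-190,y,0]))
print(delta(dockpt(D0,[-190,-31,95]),9.9))
E
```

```text
t 17.125 n 3
[ 4.7045e+02  2.3198e+02  5.4700e+00  4.7700e+00  8.9920e+01 -2.1000e-01
 -5.0000e-01  3.4000e+00  2.9880e+01] [0.01 0.01 0.01 0.   0.   0.27 0.16 0.37 0.05]
-31 [ 451.75903014 -153.00491816    0.        ]
31 [441.09942592 -91.92813994   0.        ]
93 [430.4398217  -30.85136172   0.        ]
('rv', array([0.06, 0.05, 5.13]), 'd', array([ -18.7, -385. ,   89.5]))
```

drive_tool:
  plan:
    - [0, 0, 0, 0, 0, 30, 25]
    - [0, 0, 0, 0, 0, 75, 25]
    - [0, 0, 0.5, -1, -35, 92, 25]
    - [0, 0, 1, -4, -80, 92, 25]
    - [0, 0, 2, -6, -130, 92, 25]
    - [0, 0, 3, -9, -185, 92, 25]
    - [0, 0, 4, -12, -240, 92, 25]
    - [0, 0, 5, -15, -295, 92, 25]
    - [0, 0, 5.1, -17, -345, 85, 25]
    - [0, 0, 5.1, -18.7, -385, 75, 25]

```text
time_s: 18.38
ee_pos: [451.4, -155.0, 80.1]
ee_rot: [-147.3, 89.9, -47.5]
force: [1.0, -0.1, -0.8]
gripper_width: 30.1
```

drive_tool:
  plan:
    - [0, 0, 0, 0, 0, -10, 25]
    - [0, 0, 0, 0, 0, -30, 25]
    - [0, 0, 0, 0, 0, -44, 25]
    - [0, 0, 0, 0, 0, -44, 25]
    - [0, 0, 0, 0, 0, -44, 25]

```text
time_s: 19.0
ee_pos: [451.8, -154.6, 36.4]
ee_rot: [-138.7, 89.9, -38.9]
force: [-0.8, 0.3, -1.1]
gripper_width: 30.1
```

```bash
python3 - <<'E'
from h import *
s=rd(3); print(delta(dockpt(D0,[-190,-31,35.6]),9.9),indock(s['ee_pos'])); save('wrist','w5.png')
print(places('wrist','gouge0',45,s),places('wrist','shoulder0',45,s))
E
```

```text
t 19.1 n 3
[ 4.5187e+02 -1.5477e+02  3.6580e+01  9.8500e+00  8.9850e+01 -3.5000e-01
 -1.2000e-01 -1.3200e+00  2.9850e+01] [0.08 0.1  0.13 0.01 0.02 0.42 0.53 0.34 0.2 ]
('rv', array([0.09, 0.14, 0.06]), 'd', array([-0.2,  1.9, -1.1])) [-190.15664939  -32.88123745   36.71713368]
[] [(0.88, array([273.9, 311.5]), array([ 482.2, -150.7]))]
```

View pics/w5.png

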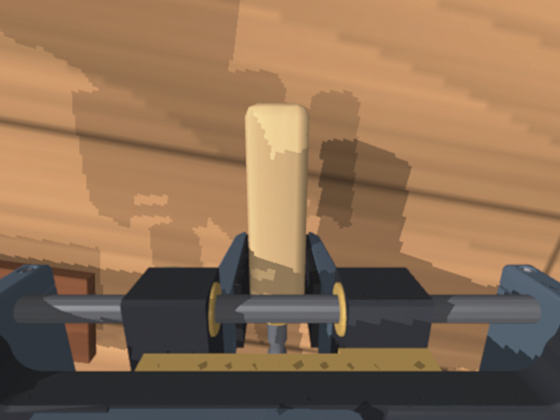

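drive_tool:
  plan:
    - [0, 0, 0, -0.2, 1.8, -1.1, 25]
    - [0, 0, 0, -0.2, 1.8, -1.1, 25]
    - [0, 0, 0, 7.7, 3.1, -1.1, 25]
    - [0, 0, 0, 15.6, 4.5, -1.1, 25]
    - [0, 0, 0, 23.4, 5.9, -1.1, 25]
    - [0, 0, 0, 31.3, 7.3, -1.1, 25]
    - [0, 0, 0, 37.2, 8.3, -1.1, 25]
    - [0, 0, 0, 37.2, 8.3, -1.1, 25]

```text
time_s: 20.25
ee_pos: [490.0, -147.0, 35.5]
ee_rot: [-128.6, 89.8, -28.8]
force: [0.8, -1.5, -2.0]
gripper_width: 29.8
```

```bash
python3 - <<'E'
from h import *
s=rd(2); print(indock(s['ee_pos']),s['torque'],delta(dockpt(D0,[-98,-31,35.5]),9.9))
E
```

```text
t 20.3 n 2
[ 489.89 -146.97   35.58    9.81   89.75    1.39   -1.71   -1.91   29.77] [0.08 0.   0.04 0.   0.   0.61 0.18 0.11 0.06]
[-151.47763839  -31.59039541   35.61503811] [-0.24177663 -0.34186407 -0.21214922] ('rv', array([0.12, 0.22, 0.1 ]), 'd', array([52.6,  9.8, -0.1]))
```

drive_tool:
  plan:
    - [0, 0, 0, 6, 1.4, 0, 25]
    - [0, 0, 0, 12, 2.5, 0, 25]
    - [0, 0, 0, 18, 3.5, 0, 25]
    - [0, 0, 0, 24, 4.6, 0, 25]
    - [0, 0, 0, 30, 5.7, 0, 25]
    - [0, 0, 0, 36, 6.7, 0, 25]
    - [0, 0, 0, 42, 7.8, 0, 25]
    - [0, 0, 0, 48, 8.8, 0, 25]
    - [0, 0, 0, 52, 9.5, 0, 25]
    - [0, 0, 0, 52, 9.5, 0, 25]

```text
time_s: 21.55
ee_pos: [543.1, -138.5, 35.7]
ee_rot: [-129.7, 89.6, -29.9]
force: [3.3, -4.6, -3.8]
gripper_width: 29.5
```

drive_tool:
  plan:
    - [0, 0, 0, 2, 0.4, 0, 25]
    - [0, 0, 0, 4, 0.8, 0, 25]
    - [0, 0, 0, 6, 1.1, 0, 25]
    - [0, 0, 0, 6, 1.1, 0, 25]

```text
time_s: 22.05
ee_pos: [547.3, -137.8, 35.8]
ee_rot: [-160.8, 89.7, -60.9]
force: [-4.6, -5.9, 3.5]
gripper_width: 30.0
```

```bash
python3 - <<'E'
from h import *
s=rd(2); print(indock(s['ee_pos']),s['torque'])
E
```

```text
t 22.1 n 2
[ 547.33 -137.81   35.81    9.84   89.71   -4.74   -6.02    2.31   29.85] [0.01 0.   0.01 0.   0.   0.12 0.12 1.19 0.13]
[-93.2339114  -32.4642042   35.82269864] [-0.97917679  0.54199203 -0.25256789]
```

drive_tool:
  plan:
    - [0, 0, 0, 2, 0.5, 0, 25]
    - [0, 0, 0, 4, 0.9, 0, 25]
    - [0, 0, 0, 6, 1.2, 0, 25]
    - [0, 0, 0, 6, 1.2, 0, 25]

```text
time_s: 22.6
ee_pos: [547.2, -137.6, 35.5]
ee_rot: [107.9, 89.3, -152.2]
force: [-13.5, -9.5, 7.7]
gripper_width: 29.7
```

```bash
python3 - <<'E'
from h import *
s=rd(2); print(indock(s['ee_pos']),s['torque'])
E
```

```text
t 22.65 n 2
[ 547.23 -137.6    35.52    9.91   89.34  -13.41   -9.5     7.87   29.81] [0.01 0.01 0.   0.   0.   0.06 0.01 0.17 0.12]
[-93.28770351 -32.23082605  35.51602039] [-1.50813814  1.95668118 -0.3064089 ]
```

drive_tool:
  plan:
    - [0, 0, 0, 0, 0, 0, 48]
    - [0, 0, 0, 0, 0, 0, 48]
    - [0, 0, 0, 0, 0, 0, 48]
    - [0, 0, 0, 0, 0, 20, 48]
    - [0, 0, 0, 0, 0, 60, 48]
    - [0, 0, 0, 0, 0, 110, 60]
    - [0, 0, -2, -9, 50, 110, 60]
    - [0, 0, -4, -18, 105, 110, 60]
    - [0, 0, -6, -28, 165, 110, 60]
    - [0, 0, -8, -38, 225, 110, 60]

```text
time_s: 23.9
ee_pos: [509.0, 89.6, 145.7]
ee_rot: [106.1, 89.4, -162.0]
force: [2.1, -0.1, -0.3]
gripper_width: 60.0
```

drive_tool:
  plan:
    - [0, 0, -1, -9, 55, 0, 60]
    - [0, 0, -2, -19, 115, -20, 60]
    - [0, 0, -3, -28, 175, -50, 60]
    - [0, 0, -3.5, -35, 224, -90, 60]
    - [0, 0, -3.5, -35, 224, -95, 60]
    - [0, 0, -3.5, -35, 224, -95, 60]
    - [0, 0, -3.5, -35, 224, -95, 60]

```text
time_s: 24.78
ee_pos: [474.9, 312.9, 51.9]
ee_rot: [103.7, 89.5, -168.0]
force: [-0.3, -0.1, -0.3]
gripper_width: 60.1
```

```bash
python3 - <<'E'
from h import *
s=rd(2); save('wrist','w6.png')
for l in ['shoulder0','gouge0']: print(l,*places('wrist',l,15,s),sep='\n')
print(delta([474,312.5,5.3],-1.8))
E
```

```text
t 24.825 n 2
[ 4.7499e+02  3.1285e+02  5.1960e+01 -1.7400e+00  8.9510e+01 -2.0000e-02
 -1.5000e-01  8.0000e-02  5.9910e+01] [0.05 0.03 0.08 0.01 0.01 0.3  0.03 0.4  0.21]
shoulder0
(0.77, array([275.9, 276.9]), array([507. , 311.8]))
gouge0
(0.93, array([276.3, 189.3]), array([440.5, 314.1]))
(0.59, array([413.7, 272.5]), array([506.3, 413.5]))
('rv', array([ 0.09, -0.49, -0.05]), 'd', array([ -0.8,  -0.4, -46.5]))
```

View pics/w6.png

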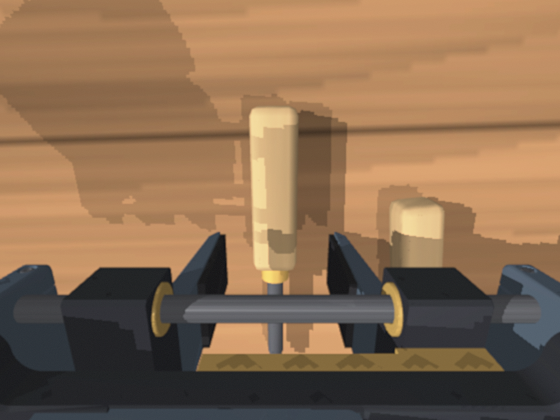

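drive_tool:
  plan:
    - [0, -0.5, 0, -0.8, -0.4, -20, 60]
    - [0, -0.5, 0, -0.8, -0.4, -40, 60]
    - [0, -0.5, 0, -0.8, -0.4, -46.5, 60]
    - [0, -0.5, 0, -0.8, -0.4, -46.5, 60]
    - [0, -0.5, 0, -0.8, -0.4, -46.5, 25]
    - [0, -0.5, 0, -0.8, -0.4, -46.5, 25]
    - [0, -0.5, 0, -0.8, -0.4, -46.5, 25]
    - [0, -0.5, 0, -0.8, -0.4, -46.5, 25]
    - [0, -0.5, 0, -0.8, -0.4, -46.5, 25]
  grip_force: 35

```text
time_s: 26.1
ee_pos: [474.1, 312.6, 5.6]
ee_rot: [-157.3, 89.9, -69.1]
force: [-0.9, -1.8, 3.3]
gripper_width: 29.8
```

drive_tool:
  plan:
    - [0, 0, 0, 0, 0, 30, 25]
    - [0, 0, 0, 0, 0, 75, 25]
    - [0, 0, 1, -3, -40, 92, 25]
    - [0, 0, 3, -7, -90, 92, 25]
    - [0, 0, 5, -11, -145, 92, 25]
    - [0, 0, 7, -16, -200, 92, 25]
    - [0, 0, 9, -20, -255, 92, 25]
    - [0, 0, 11, -25, -310, 92, 25]
    - [0, 0, 11.7, -30, -365, 85, 25]
    - [0, 0, 11.7, -33, -404, 75, 25]

```text
time_s: 27.35
ee_pos: [440.8, -93.4, 80.6]
ee_rot: [-144.4, 89.9, -44.6]
force: [0.6, 0.0, -0.9]
gripper_width: 29.6
```

drive_tool:
  plan:
    - [0, 0, 0, 0, 0, -10, 25]
    - [0, 0, 0, 0, 0, -30, 25]
    - [0, 0, 0, 0, 0, -44, 25]
    - [0, 0, 0, 0, 0, -44, 25]
    - [0, 0, 0, 0, 0, -44, 25]

```text
time_s: 27.98
ee_pos: [441.1, -92.9, 36.8]
ee_rot: [-136.9, 89.9, -37.0]
force: [1.3, -0.1, -0.7]
gripper_width: 29.9
```

```bash
python3 - <<'E'
from h import *
s=rd(3); print(delta(dockpt(D0,[-190,30.7,35.5]),9.9),indock(s['ee_pos'])); save('wrist','w7.png')
print(places('wrist','gouge0',45,s),places('wrist','shoulder0',45,s))
E
```

```text
t 28.075 n 3
[ 4.4127e+02 -9.3060e+01  3.6990e+01  9.9200e+00  8.9820e+01  3.4000e-01
 -2.8000e-01 -4.5000e-01  2.9860e+01] [0.09 0.11 0.12 0.01 0.02 0.68 0.54 0.79 0.07]
('rv', array([ 0.11,  0.17, -0.01]), 'd', array([-0.2,  1. , -1.6])) [-189.98473782   29.72818072   37.11155482]
[(0.94, array([279.5, 215.1]), array([410.9, -96.3])), (0.9, array([ 81.6, 349.3]), array([ 520.4, -203.8]))] [(0.73, array([279.4, 313. ]), array([472.3, -85.4]))]
```

drive_tool:
  plan:
    - [0, 0, 0, -0.2, 0.9, -1.5, 25]
    - [0, 0, 0, -0.2, 0.9, -1.5, 25]
    - [0, 0, 0, 7.7, 2.2, -1.5, 25]
    - [0, 0, 0, 15.6, 3.6, -1.5, 25]
    - [0, 0, 0, 23.4, 5.0, -1.5, 25]
    - [0, 0, 0, 31.3, 6.4, -1.5, 25]
    - [0, 0, 0, 37.2, 7.4, -1.5, 25]
    - [0, 0, 0, 37.2, 7.4, -1.5, 25]

```text
time_s: 29.22
ee_pos: [479.3, -86.1, 35.5]
ee_rot: [-127.8, 89.7, -27.9]
force: [0.9, -1.7, -2.4]
gripper_width: 29.6
```

```bash
python3 - <<'E'
from h import *
s=rd(2); print(indock(s['ee_pos']),s['torque'],delta(dockpt(D0,[-98,30.7,35.5]),9.9))
E
```

```text
t 29.275 n 2
[479.17 -86.1   35.55   9.89  89.74   0.96  -1.28  -1.83  29.78] [0.12 0.   0.01 0.   0.   0.05 0.42 0.62 0.17]
[-151.60632052   30.21336374   35.56834634] [-0.19433382 -0.34168119 -0.14330233] ('rv', array([0.12, 0.23, 0.02]), 'd', array([52.7,  9.7, -0.1]))
```

drive_tool:
  plan:
    - [0, 0, 0, 6, 1.4, 0, 25]
    - [0, 0, 0, 12, 2.5, 0, 25]
    - [0, 0, 0, 18, 3.5, 0, 25]
    - [0, 0, 0, 24, 4.6, 0, 25]
    - [0, 0, 0, 30, 5.7, 0, 25]
    - [0, 0, 0, 36, 6.7, 0, 25]
    - [0, 0, 0, 42, 7.8, 0, 25]
    - [0, 0, 0, 48, 8.8, 0, 25]
    - [0, 0, 0, 52, 9.5, 0, 25]
    - [0, 0, 0, 52, 9.5, 0, 25]

```text
time_s: 30.52
ee_pos: [532.5, -77.5, 35.7]
ee_rot: [-127.7, 89.6, -27.9]
force: [3.4, -3.6, -3.4]
gripper_width: 29.7
```

drive_tool:
  plan:
    - [0, 0, 0, 2, 0.4, 0, 25]
    - [0, 0, 0, 4, 0.8, 0, 25]
    - [0, 0, 0, 6, 1.1, 0, 25]
    - [0, 0, 0, 7, 1.3, 0, 25]
    - [0, 0, 0, 7, 1.3, 0, 25]

```text
time_s: 31.15
ee_pos: [536.0, -77.0, 35.6]
ee_rot: [160.7, 89.7, -99.4]
force: [-8.4, -7.3, 5.5]
gripper_width: 29.9
```

```bash
python3 - <<'E'
from h import *
s=rd(2); print(indock(s['ee_pos']),s['torque'])
E
```

```text
t 31.2 n 2
[536.01 -77.    35.58   9.92  89.73  -7.77  -7.26   5.12  29.93] [0.01 0.01 0.   0.   0.   0.61 0.07 0.33 0.07]
[-93.92221944  29.38391793  35.58403774] [-1.21604031  1.08311332 -0.26291742]
```

drive_tool:
  plan:
    - [0, 0, 0, 3, 0.8, 0, 25]
    - [0, 0, 0, 6, 1.2, 0, 25]
    - [0, 0, 0, 6, 1.2, 0, 25]

```text
time_s: 31.58
ee_pos: [536.0, -76.9, 35.4]
ee_rot: [104.5, 89.2, -155.5]
force: [-13.3, -8.1, 9.7]
gripper_width: 29.8
```

drive_tool:
  plan:
    - [0, 0, 0, 0, 0, 0, 48]
    - [0, 0, 0, 0, 0, 0, 48]
    - [0, 0, 0, 0, 0, 0, 48]
    - [0, 0, 0, 0, 0, 20, 48]
    - [0, 0, 0, 0, 0, 60, 48]
    - [0, 0, 0, 0, 0, 110, 60]
    - [0, 0, -1, -15, 50, 110, 60]
    - [0, 0, -2, -25, 105, 110, 60]
    - [0, 0, -3, -30, 165, 110, 60]
    - [0, 0, -4, -30, 225, 110, 60]

```text
time_s: 32.83
ee_pos: [505.6, 150.3, 145.7]
ee_rot: [103.4, 89.2, -160.6]
force: [0.5, -0.4, 0.4]
gripper_width: 59.6
```

drive_tool:
  plan:
    - [0, 0, -0.5, 0, 55, 0, 60]
    - [0, 0, -1, 10, 115, 0, 60]
    - [0, 0, -1, 20, 170, -10, 60]
    - [0, 0, -1, 28, 220, -30, 60]
    - [0, 0, -1, 33, 250, -70, 60]
    - [0, 0, -1, 36, 268, -95, 60]
    - [0, 0, -1, 36, 268, -95, 60]
    - [0, 0, -1, 36, 268, -95, 60]

```text
time_s: 33.83
ee_pos: [542.1, 418.2, 51.7]
ee_rot: [102.5, 89.3, -162.5]
force: [0.7, -0.0, 0.3]
gripper_width: 60.1
```

```bash
python3 - <<'E'
from h import *
s=rd(2); save('wrist','w8.png')
for l in ['shoulder0','gouge0']: print(l,*places('wrist',l,15,s),sep='\n')
print(delta([542,416.3,5.5],4.9))
E
```

```text
t 33.875 n 2
[ 5.4219e+02  4.1814e+02  5.1990e+01  4.9400e+00  8.9300e+01  4.2000e-01
  1.1000e-01 -9.0000e-02  6.0120e+01] [0.14 0.06 0.29 0.01 0.03 0.27 0.16 0.41 0.02]
shoulder0
(0.62, array([271. , 270.9]), array([569.6, 416.7]))
gouge0
(0.81, array([271.2, 187.9]), array([507.2, 411.8]))
('rv', array([ 0.17, -0.64, -0.  ]), 'd', array([ -0.4,  -1.6, -46.9]))
```

View pics/w8.png

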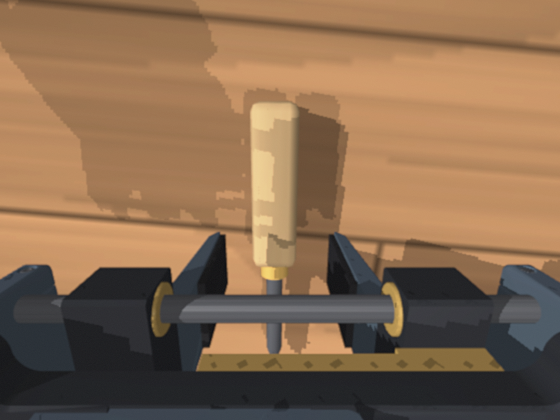

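drive_tool:
  plan:
    - [0, -0.6, 0, -0.4, -2, -20, 60]
    - [0, -0.6, 0, -0.4, -2, -40, 60]
    - [0, -0.6, 0, -0.4, -2, -46.6, 60]
    - [0, -0.6, 0, -0.4, -2, -46.6, 60]
    - [0, -0.6, 0, -0.4, -2, -46.6, 25]
    - [0, -0.6, 0, -0.4, -2, -46.6, 25]
    - [0, -0.6, 0, -0.4, -2, -46.6, 25]
    - [0, -0.6, 0, -0.4, -2, -46.6, 25]
    - [0, -0.6, 0, -0.4, -2, -46.6, 25]
  grip_force: 35

```text
time_s: 35.15
ee_pos: [542.1, 416.1, 6.2]
ee_rot: [169.0, 89.9, -96.1]
force: [0.1, 0.4, 2.4]
gripper_width: 29.7
```

drive_tool:
  plan:
    - [0, 0, 0, 0, 0, 30, 25]
    - [0, 0, 0, 0, 0, 75, 25]
    - [0, 0, 0.5, -10, -40, 92, 25]
    - [0, 0, 1, -22, -90, 92, 25]
    - [0, 0, 2, -35, -143, 92, 25]
    - [0, 0, 3, -48, -196, 92, 25]
    - [0, 0, 4, -61, -249, 92, 25]
    - [0, 0, 5, -74, -302, 92, 25]
    - [0, 0, 5, -87, -355, 85, 25]
    - [0, 0, 5, -99, -405, 80, 25]

```text
time_s: 36.4
ee_pos: [442.2, 9.5, 85.9]
ee_rot: [166.2, 89.8, -93.9]
force: [0.7, -0.5, -0.8]
gripper_width: 29.8
```

drive_tool:
  plan:
    - [0, 0, 0, -8, -25, -5, 25]
    - [0, 0, 0, -12, -42, -20, 25]
    - [0, 0, 0, -12, -42, -40, 25]
    - [0, 0, 0, -12, -42, -48, 25]
    - [0, 0, 0, -12, -42, -48, 25]
    - [0, 0, 0, -12, -42, -48, 25]

```text
time_s: 37.15
ee_pos: [430.8, -32.3, 38.4]
ee_rot: [-173.0, 89.8, -73.1]
force: [-0.2, -0.4, -1.7]
gripper_width: 29.5
```

```bash
python3 - <<'E'
from h import *
s=rd(3); print(delta(dockpt(D0,[-190,92.7,35.5]),9.9),indock(s['ee_pos'])); save('wrist','w9.png')
print(places('wrist','gouge0',45,s),places('wrist','shoulder0',45,s))
E
```

```text
t 37.25 n 3
[ 4.3076e+02 -3.2320e+01  3.8440e+01  9.9500e+00  8.9830e+01 -4.4000e-01
 -4.0000e-02 -1.2200e+00  2.9640e+01] [0.03 0.01 0.04 0.   0.   0.2  0.28 0.37 0.14]
('rv', array([ 0.16,  0.06, -0.04]), 'd', array([-0.2,  1.2, -3. ])) [-189.96323868   91.49185831   38.4720412 ]
[(0.91, array([ 85.6, 347.3]), array([ 509.2, -141.1])), (0.68, array([276.5, 204.2]), array([394.9, -38.1]))] [(0.63, array([276.1, 307.5]), array([459.2, -27.1]))]
```

drive_tool:
  plan:
    - [0, 0, 0, -0.2, 1.1, -2.3, 25]
    - [0, 0, 0, -0.2, 1.1, -2.3, 25]
    - [0, 0, 0, 7.7, 2.4, -2.3, 25]
    - [0, 0, 0, 15.6, 3.8, -2.3, 25]
    - [0, 0, 0, 23.4, 5.2, -2.3, 25]
    - [0, 0, 0, 31.3, 6.6, -2.3, 25]
    - [0, 0, 0, 37.2, 7.6, -2.3, 25]
    - [0, 0, 0, 37.2, 7.6, -2.3, 25]

```text
time_s: 38.4
ee_pos: [468.5, -24.9, 36.0]
ee_rot: [-160.8, 89.8, -60.8]
force: [0.9, -1.2, -0.6]
gripper_width: 30.3
```

```bash
python3 - <<'E'
from h import *
s=rd(2); print(indock(s['ee_pos']),s['torque'],delta(dockpt(D0,[-98,92.7,36.1]),9.9))
E
```

```text
t 38.45 n 2
[468.4  -24.89  36.01   9.93  89.8    1.34  -0.94  -1.35  29.99] [0.12 0.   0.01 0.   0.   0.45 0.21 0.78 0.31]
[-151.69334721   92.36889586   36.0158282 ] [-0.12443214 -0.30391634 -0.13656783] ('rv', array([ 0.17,  0.09, -0.03]), 'd', array([52.8,  9.6,  0.1]))
```

drive_tool:
  plan:
    - [0, 0, 0, 6, 1.3, 0, 25]
    - [0, 0, 0, 12, 2.4, 0, 25]
    - [0, 0, 0, 18, 3.4, 0, 25]
    - [0, 0, 0, 24, 4.5, 0, 25]
    - [0, 0, 0, 30, 5.6, 0, 25]
    - [0, 0, 0, 36, 6.6, 0, 25]
    - [0, 0, 0, 42, 7.7, 0, 25]
    - [0, 0, 0, 48, 8.7, 0, 25]
    - [0, 0, 0, 52, 9.4, 0, 25]
    - [0, 0, 0, 52, 9.4, 0, 25]

```text
time_s: 39.7
ee_pos: [521.6, -16.3, 36.1]
ee_rot: [-149.7, 89.7, -49.8]
force: [0.6, -4.4, -2.6]
gripper_width: 29.7
```

drive_tool:
  plan:
    - [0, 0, 0, 2, 0.4, 0, 25]
    - [0, 0, 0, 4, 0.8, 0, 25]
    - [0, 0, 0, 6, 1.1, 0, 25]
    - [0, 0, 0, 7, 1.3, 0, 25]
    - [0, 0, 0, 7, 1.3, 0, 25]

```text
time_s: 40.33
ee_pos: [528.6, -15.1, 36.1]
ee_rot: [-150.6, 89.7, -50.6]
force: [0.2, -4.3, -1.6]
gripper_width: 29.7
```

drive_tool:
  plan:
    - [0, 0, 0, 3, 0.8, 0, 25]
    - [0, 0, 0, 6, 1.2, 0, 25]
    - [0, 0, 0, 6, 1.2, 0, 25]

```text
time_s: 40.7
ee_pos: [528.6, -14.8, 35.7]
ee_rot: [114.2, 89.4, -145.8]
force: [-12.0, -8.9, 8.5]
gripper_width: 29.6
```

```bash
python3 - <<'E'
from h import *
s=rd(2); print(indock(s['ee_pos']),s['torque'])
E
```

```text
t 40.75 n 2
[528.62 -14.84  35.69   9.99  89.38 -12.29  -8.44   8.46  29.87] [0.01 0.   0.01 0.   0.01 0.31 0.45 0.09 0.24]
[-90.51639963  91.89028706  35.70540711] [-1.49587259  1.72178322 -0.31617958]
```

drive_tool:
  plan:
    - [0, 0, 0, 0, 0, 0, 48]
    - [0, 0, 0, 0, 0, 0, 48]
    - [0, 0, 0, 0, 0, 0, 48]
    - [0, 0, 0, 0, 0, 20, 48]
    - [0, 0, 0, 0, 0, 60, 48]
    - [0, 0, 0, 0, 0, 110, 40]
    - [0, 0.6, 0, 30, -40, 115, 20]
    - [0, 0.6, 0, 65, -85, 115, 0]
    - [0, 0.6, 0, 65, -85, 115, 0]
    - [0, 0.6, 0, 65, -85, 115, 0]

```text
time_s: 42.0
ee_pos: [593.1, -99.3, 150.2]
ee_rot: [93.9, 88.8, -166.1]
force: [0.7, 0.3, 0.2]
gripper_width: 2.7
```

```bash
python3 - <<'E'
from h import *
s=rd(2); save('wrist','w10.png',crop=(60,60,500,310),scale=1.8)
for l,z in [('shoulder0',45),('socket0',45),('gouge0',45)]:
  print(l,*[(a,b,indock([*w,z])[:2].round(1)) for a,b,w in places('wrist',l,z,s)],sep='\n')
print(places('top','lid',18))
E
```

```text
t 42.05 n 2
[ 5.9300e+02 -9.9130e+01  1.5023e+02  9.9900e+00  8.8780e+01 -8.0000e-02
  4.2000e-01  4.3000e-01  1.7500e+00] [0.13 0.19 0.07 0.02 0.   0.74 0.11 0.21 0.92]
shoulder0
(0.98, array([311.2, 189.4]), array([-61.7,  29.7]))
(0.88, array([239.5, 183.5]), array([-66.9, -35.1]))
(0.67, array([379.7, 184.3]), array([-66.6,  91.1]))
(0.56, array([176.6, 188.5]), array([-62.2, -92.1]))
socket0
(0.71, array([243.8, 191. ]), array([-60.1, -31.3]))
(0.69, array([311.8, 187.1]), array([-63.9,  30.1]))
(0.68, array([176.4, 188.8]), array([-61.9, -92.3]))
(0.57, array([380.7, 190.3]), array([-61.1,  92.6]))
gouge0
(0.68, array([383.6, 113.6]), array([-127.5,   88.8]))
(0.64, array([166.3, 114.6]), array([-126.2,  -95.4]))
(0.61, array([238.5, 111.9]), array([-128.6,  -34.1]))
[(0.86, array([416.4, 250.5]), array([ 527.1, -409.7]))]
```

View pics/w10.png

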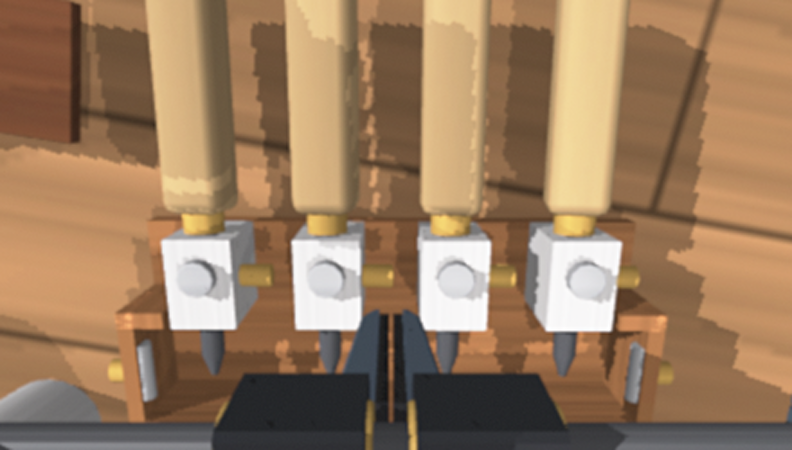

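```bash
python3 - <<'E'
from h import *
s=state()
for u in [(168.9,214.4),(240.6,214.4),(313.3,215),(386.7,215.6)]: print(indock(px2w('wrist',u,69,s)).round(1))
for y in (-93,-31,31,93): print(delta(dockpt(D0,[-42,y,80]),9.9,s))
E
```

```text
[-44.2 -93.2  69. ]
[-44.5 -32.4  69. ]
[-44.2  29.3  69. ]
[-43.9  91.5  69. ]
('rv', array([ 0.34, -1.1 , -0.15]), 'd', array([ 14.9, -89.6, -70.9]))
('rv', array([ 0.34, -1.1 , -0.15]), 'd', array([  4.3, -28.5, -70.9]))
('rv', array([ 0.34, -1.1 , -0.15]), 'd', array([ -6.4,  32.6, -70.9]))
('rv', array([ 0.34, -1.1 , -0.15]), 'd', array([-17. ,  93.6, -70.9]))
```

drive_tool:
  plan:
    - [0.2, -0.5, 0, 5, -30, 0, 0]
    - [0.3, -1.1, 0, 14, -89, -20, 0]
    - [0.3, -1.1, 0, 14, -90, -50, 0]
    - [0.3, -1.1, 0, 14, -90, -71, 0]
    - [0.3, -1.1, 0, 14, -90, -71, 0]
    - [0.3, -1.1, 0, 14, -90, -71, 0]

```text
time_s: 43.05
ee_pos: [608.0, -188.9, 81.0]
ee_rot: [-138.9, 89.9, -38.9]
force: [1.2, -0.1, -0.0]
gripper_width: 0.7
```

```bash
python3 - <<'E'
from h import *
s=rd(2); print(delta(dockpt(D0,[-43,-93,60]),9.9,s),indock(s['ee_pos']))
E
```

```text
t 43.1 n 2
[ 6.0805e+02 -1.8890e+02  8.1120e+01  1.0080e+01  8.9860e+01  1.9000e-01
  9.0000e-02 -1.0000e-02  5.4000e-01] [0.09 0.02 0.16 0.   0.02 1.01 0.16 0.02 0.15]
('rv', array([ 0.09,  0.13, -0.18]), 'd', array([ -0.9,   0.1, -21.3])) [-42.12585337 -93.26292652  81.28453727]
```

drive_tool:
  plan:
    - [0, 0, 0, -0.9, 0, -6, 0]
    - [0, 0, 0, -0.9, 0, -11, 0]
    - [0, 0, 0, -0.9, 0, -15, 0]
    - [0, 0, 0, -0.9, 0, -18, 0]
    - [0, 0, 0, -0.9, 0, -21, 0]
    - [0, 0, 0, -0.9, 0, -21, 0]

```text
time_s: 43.85
ee_pos: [607.4, -188.8, 63.0]
ee_rot: [-126.3, 89.8, -26.2]
force: [-4.3, 2.9, 15.6]
gripper_width: 0.3
```

```bash
python3 - <<'E'
from h import *
s=rd(2)
E
```

```text
t 43.9 n 2
[ 6.0738e+02 -1.8883e+02  6.2960e+01  1.0070e+01  8.9780e+01 -4.8400e+00
  2.5200e+00  1.5770e+01  4.1000e-01] [0.   0.01 0.   0.   0.   0.54 0.41 0.18 0.11]
```

drive_tool:
  plan:
    - [0, 0, 0, 0, 0, 12, 0]
    - [0, 0, 0, -3, 17, 18, 0]
    - [0, 0, 0, -10.7, 61, 18, 0]
    - [0, 0, 0, -10.7, 61, 18, 0]
    - [0, 0, 0, -10.7, 61, 10, 0]
    - [0, 0, 0, -10.7, 61, 5, 0]
    - [0, 0, 0, -10.7, 61, 1, 0]
    - [0, 0, 0, -10.7, 61, -3, 0]
    - [0, 0, 0, -10.7, 61, -3, 0]

```text
time_s: 45.02
ee_pos: [596.7, -128.0, 62.9]
ee_rot: [-119.0, 89.7, -19.0]
force: [-6.8, 3.3, 19.1]
gripper_width: 0.3
```

drive_tool:
  plan:
    - [0, 0, 0, 0, 0, 12, 0]
    - [0, 0, 0, -3, 17, 18, 0]
    - [0, 0, 0, -10.7, 61, 18, 0]
    - [0, 0, 0, -10.7, 61, 18, 0]
    - [0, 0, 0, -10.7, 61, 10, 0]
    - [0, 0, 0, -10.7, 61, 5, 0]
    - [0, 0, 0, -10.7, 61, 1, 0]
    - [0, 0, 0, -10.7, 61, -3, 0]
    - [0, 0, 0, -10.7, 61, -3, 0]

```text
time_s: 46.15
ee_pos: [585.9, -67.2, 62.8]
ee_rot: [-113.3, 89.7, -13.3]
force: [-6.6, 2.4, 21.0]
gripper_width: 0.3
```

drive_tool:
  plan:
    - [0, 0, 0, 0, 0, 12, 0]
    - [0, 0, 0, -3, 17, 18, 0]
    - [0, 0, 0, -10.7, 61, 18, 0]
    - [0, 0, 0, -10.7, 61, 18, 0]
    - [0, 0, 0, -10.7, 61, 10, 0]
    - [0, 0, 0, -10.7, 61, 5, 0]
    - [0, 0, 0, -10.7, 61, 1, 0]
    - [0, 0, 0, -10.7, 61, -3, 0]
    - [0, 0, 0, -10.7, 61, -3, 0]

```text
time_s: 47.28
ee_pos: [575.1, -6.4, 62.8]
ee_rot: [-108.3, 89.7, -8.4]
force: [-6.8, 2.7, 22.6]
gripper_width: 0.3
```

```bash
python3 - <<'E'
from h import *
s=rd(2);print(indock(s['ee_pos']))
E
```

```text
t 47.325 n 2
[ 5.7508e+02 -6.4300e+00  6.2800e+01  9.9300e+00  8.9660e+01 -6.9500e+00
  2.4600e+00  2.2140e+01  3.0000e-01] [0.   0.   0.01 0.   0.   0.15 0.22 0.51 0.02]
[-43.31469805  92.1899647   62.78249547]
```

drive_tool:
  plan:
    - [0, 0, 0, 0, 0, 40, 0]
    - [0, 0, 0, 0, -10, 90, 10]
    - [0, 0, -1, -5, -50, 100, 30]
    - [0, 0, -3, -10, -105, 100, 50]
    - [0, 0, -5, -15, -160, 100, 60]
    - [0, 0, -7, -20, -215, 100, 60]
    - [0, 0, -9, -25, -270, 100, 60]
    - [0, 0, -10, -30, -325, 100, 60]
    - [0, 0, -10, -30, -380, 100, 60]
    - [0, 0, -10, -30, -394, 100, 60]

```text
time_s: 48.58
ee_pos: [544.0, -404.4, 161.6]
ee_rot: [-118.2, 89.7, -28.5]
force: [-0.4, 1.1, -0.2]
gripper_width: 60.0
```

drive_tool:
  plan:
    - [0, 0.4, 0, 0, 0, 0, 60]
    - [0, 0.4, 0, 0, 0, 0, 60]

```text
time_s: 48.82
ee_pos: [543.9, -403.3, 161.0]
ee_rot: [117.6, 89.8, -152.7]
force: [0.3, 0.3, -0.6]
gripper_width: 59.9
```

```bash
python3 - <<'E'
from h import *
s=rd(2); save('wrist','w11.png')
print(*places('wrist','lid',18,s)); print(*places('top','lid',18,s)); print(state()['qpos'].round(1))
E
```

```text
t 48.875 n 2
[ 5.4403e+02 -4.0315e+02  1.6118e+02 -2.6000e-01  8.9810e+01 -4.0000e-02
 -3.2000e-01 -2.2000e-01  5.9850e+01] [0.09 0.14 0.18 0.02 0.01 0.32 0.65 0.37 0.08]
(0.94, array([269.7, 181.5]), array([ 526.6, -409.8]))
(0.87, array([413.8, 249.2]), array([ 530.9, -401.9]))
[ -37.4   29.4   79.4   -0.2   71.2 -127.1]
```

View pics/w11.png

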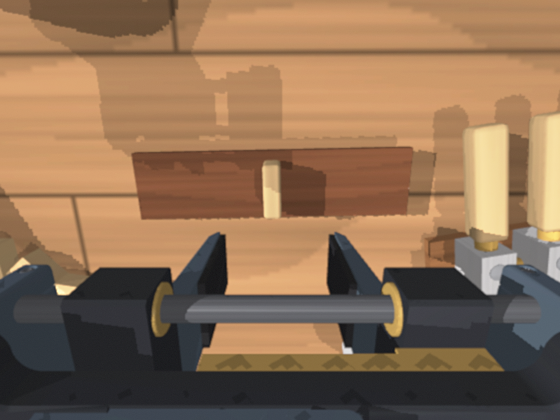

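```bash
python3 - <<'E'
from h import *
s=state()
P=[px2w('wrist',u,28,s)[:2] for u in [(133,153),(412,147),(406,214),(142,219)]]
print(np.round(P,1),np.mean(P,0)); 
for a,b in [(0,1),(3,2)]: d=P[b]-P[a]; print(np.degrees(np.arctan2(-d[0],d[1])),np.hypot(*d))
print(px2w('wrist',(271,161),62,s),px2w('wrist',(271,217),62,s),px2w('wrist',(271,217),28,s))
print(delta([528,-408,40],1.5,s))
E
```

```text
[[ 496.6 -541.4]
 [ 491.7 -273.2]
 [ 559.1 -271.1]
 [ 563.8 -541.4]] [ 527.76260795 -406.76221013]
1.0410187532843957 268.22269633464117
0.994246504717317 270.32633798670474
[ 499.75363122 -407.61023347   62.        ] [ 550.6359072  -408.05462263   62.        ] [ 561.93186089 -408.83221389   28.        ]
('rv', array([ 0.15, -0.11,  1.72]), 'd', array([ -16.3,   -4.8, -121.8]))
```

drive_tool:
  plan:
    - [0, 0, 1.2, -8, -2, -30, 50]
    - [0, 0, 1.2, -17, -4.8, -70, 50]
    - [0, 0, 1.2, -17, -4.8, -90, 50]
    - [0, 0, 1.2, -17, -4.8, -90, 50]
    - [0, 0, 1.2, -17, -4.8, -90, 50]

```text
time_s: 49.65
ee_pos: [528.2, -408.1, 73.1]
ee_rot: [176.7, 89.8, -92.3]
force: [0.4, 0.8, -0.7]
gripper_width: 50.2
```

```bash
python3 - <<'E'
from h import *
s=rd(2); print(delta([526.3,-407.8,34],1.0,s))
E
```

```text
t 49.7 n 2
[ 5.2827e+02 -4.0817e+02  7.3280e+01  1.0100e+00  8.9760e+01  3.1000e-01
  2.4000e-01 -2.5000e-01  5.0020e+01] [0.05 0.1  0.15 0.   0.01 0.1  0.56 0.43 0.13]
('rv', array([ 0.25,  0.02, -0.01]), 'd', array([ -2. ,   0.5, -39.4]))
```

drive_tool:
  plan:
    - [0.2, 0, 0, -2, 0.4, -20, 50]
    - [0.2, 0, 0, -2, 0.4, -36, 50]
    - [0.2, 0, 0, -2, 0.4, -39.4, 50]
    - [0.2, 0, 0, -2, 0.4, -39.4, 50]
    - [0.2, 0, 0, -2, 0.4, -39.4, 10]
    - [0.2, 0, 0, -2, 0.4, -39.4, 10]
    - [0.2, 0, 0, -2, 0.4, -39.4, 10]
    - [0.2, 0, 0, -2, 0.4, -39.4, 10]
    - [0.2, 0, 0, -2, 0.4, -39.4, 10]
    - [0.2, 0, 0, -2, 0.4, -39.4, 10]
  grip_force: 45

```text
time_s: 50.95
ee_pos: [526.4, -407.9, 34.2]
ee_rot: [-152.5, 89.9, -61.5]
force: [0.1, -0.6, 1.3]
gripper_width: 15.7
```

```bash
python3 - <<'E'
from h import *
s=rd(2); print(delta(dockpt(D0,[11,-.4,160]),9.9,s), dockpt(D0,[11,-.4,0]))
E
```

```text
t 51.0 n 2
[ 5.2641e+02 -4.0790e+02  3.4220e+01  1.0000e+00  8.9930e+01 -2.4000e-01
 -1.4000e-01  1.6200e+00  1.5830e+01] [0.01 0.01 0.01 0.   0.   0.3  0.46 0.27 0.12]
('rv', array([0.06, 0.04, 8.9 ]), 'd', array([118.1, 319.6, 125.8])) [644.50497423 -88.30282363   0.        ]
```

drive_tool:
  plan:
    - [0, 0, 0, 0, 0, 20, 10]
    - [0, 0, 0, 0, 0, 60, 10]
    - [0, 0, 0, 5, 10, 100, 10]
    - [0, 0, 1, 16, 40, 112, 10]
    - [0, 0, 2.5, 31, 80, 112, 10]
    - [0, 0, 4, 46, 122, 112, 10]
    - [0, 0, 5.5, 62, 165, 112, 10]
    - [0, 0, 7, 78, 208, 112, 10]
    - [0, 0, 8, 93, 250, 112, 10]
    - [0, 0, 8.9, 106, 286, 112, 10]

```text
time_s: 52.25
ee_pos: [632.2, -120.1, 145.1]
ee_rot: [101.6, 89.9, -158.4]
force: [0.2, -0.3, -2.9]
gripper_width: 15.9
```

drive_tool:
  plan:
    - [0, 0, 0, 6, 16, 0, 10]
    - [0, 0, 0, 11, 30, 0, 10]
    - [0, 0, 0, 12, 33.5, -10, 10]
    - [0, 0, 0, 12, 33.5, -28, 10]
    - [0, 0, 0, 12, 33.5, -28, 10]
    - [0, 0, 0, 12, 33.5, -28, 10]

```text
time_s: 53.0
ee_pos: [644.2, -87.4, 117.3]
ee_rot: [119.3, 89.9, -140.7]
force: [-0.5, -0.6, -2.5]
gripper_width: 15.6
```

```bash
python3 - <<'E'
from h import *
s=rd(3); print(delta(dockpt(D0,[11,-.4,118]),9.9,s)); save('wrist','w12.png',crop=(40,100,540,330),scale=1.6)
for l,z in [('lid',102),('lid_seat',62)]: print(l,*[(a,b,indock([*w,z])[:2].round(1)) for a,b,w in places('wrist',l,z,s)])
E
```

```text
t 53.1 n 3
[ 6.4444e+02 -8.7320e+01  1.1764e+02  9.9300e+00  8.9940e+01 -2.7000e-01
 -4.0000e-01 -2.7900e+00  1.5750e+01] [0.15 0.1  0.23 0.01 0.01 0.74 0.57 0.4  0.16]
('rv', array([ 0.05,  0.01, -0.04]), 'd', array([-0.1, -1.1,  0.1]))
lid (0.89, array([277. , 248.7]), array([11.5,  1.4]))
lid_seat (0.52, array([312.1, 126.9]), array([-63.3,  26. ]))
```

View pics/w12.png

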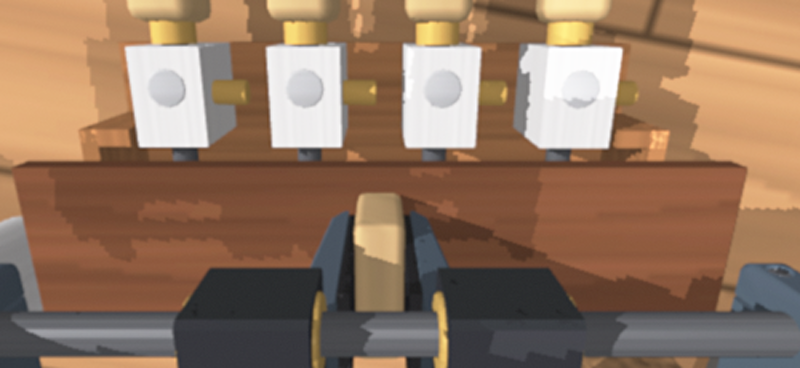

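```bash
python3 - <<'E'
from h import *
from scipy.optimize import least_squares
s=state(); f0=lambda v:np.array(v)/1.6+[40,100]
O={(-60,-109):(126,46),(-60,-77):(207,45),(-60,-47):(267,45),(-60,-15):(346,45),(-60,15):(403,45),(-60,47):(480,45),(-60,109):(617,46),
(-15,-109):(136,147),(-15,-77):(208,147),(-15,-47):(268,147),(-15,-15):(344,147),(-15,15):(404,147),(-15,47):(476,147),(-15,109):(613,147)}
f=lambda D:np.concatenate([w2px('wrist',dockpt(D,[x,y,62]),s)-f0(v) for (x,y),v in O.items()])
r=least_squares(f,D0,x_scale=[1,1,.1]);print(r.x,r.fun.round(1))
z=s['ee_pos'][2]-16.2+10
L=[px2w('wrist',f0(v),z,s) for v in [(15,163),(745,163)]]
print(np.round(L,1),np.hypot(*(L[1]-L[0])[:2]))
for D in (D0,r.x):
  q=[R.from_euler('z',-D[2],degrees=True).apply(p-[D[0],D[1],0]) for p in L]; print(np.round(q,1), 'center', (q[0]+q[1])[:2]/2+[34,0])
print('tcp in dock',indock(s['ee_pos']))
E
```

```text
[631.76453648 -90.64688748   9.91352013] [-0.5 -0.1 -5.5  0.6 -0.2  0.7 -3.9  0.7  3.3  0.8  0.8  0.9  3.6  0.4
  2.1 -0.7  0.2 -0.7  3.1 -0.6 -1.4 -0.6  1.5 -0.5 -0.4 -0.4 -2.6 -0.3]
[[ 634.  -223.4  111.6]
 [ 587.6   40.   111.6]] 267.4963551738237
[[ -22.6 -131.7  111.6]
 [ -23.   135.8  111.6]] center [11.20759524  2.06781749]
[[ -20.6 -131.2  111.6]
 [ -21.   136.3  111.6]] center [13.16194299  2.5914419 ]
tcp in dock [ 11.22071758   1.06284938 117.77790777]
```

```bash
python3 - <<'E'
from h import *
s=state(); f0=lambda v:np.array(v)/1.6+[40,100]
T=toolT(s); print(np.round(T,4)); print(delta([0,0,0],9.9,s)); print(s['ee_rot'])
z=s['ee_pos'][2]-6.2
for v in [(15,163),(745,163),(380,163)]:
  print(f0(v),(np.linalg.inv(T)@np.r_[px2w('wrist',f0(v),z,s),1]).round(2))
for y in SY:
  print([ (w2px('wrist',dockpt(D0,[-42,y,63]),s)-[40,100])*1.6])
E
```

```text
[[-1.000000e-04 -9.849000e-01 -1.730000e-01  6.444709e+02]
 [-7.000000e-04 -1.730000e-01  9.849000e-01 -8.682380e+01]
 [-1.000000e+00  3.000000e-04 -7.000000e-04  1.177779e+02]
 [ 0.000000e+00  0.000000e+00  0.000000e+00  1.000000e+00]]
('rv', array([ 0.04, -0.01, -0.06]), 'd', array([-644.5,   86.8, -117.8]))
[ 158.74361762   89.95735798 -101.29295366]
[ 49.375 201.875] [   6.3    33.92 -132.7     1.  ]
[505.625 201.875] [  6.12  34.1  134.8    1.  ]
[277.5   201.875] [ 6.21 34.01  1.07  1.  ]
[array([582.88659088,  92.65534322])]
[array([444.44781785,  92.41447195])]
[array([305.99037001,  92.17356819])]
[array([167.51424359,  91.93263192])]
```

drive_tool:
  plan:
    - [0, 0, 0, -1.3, -2.7, 0, 10]
    - [0, 0, 0, -1.3, -2.7, 0, 10]
    - [0, 0, 0, -1.3, -2.7, -8, 10]
    - [0, 0, 0, -1.3, -2.7, -14, 10]
    - [0, 0, 0, -1.3, -2.7, -19, 10]
    - [0, 0, 0, -1.3, -2.7, -23, 10]
    - [0, 0, 0, -1.3, -2.7, -25, 10]
    - [0, 0, 0, -1.3, -2.7, -25, 10]

```text
time_s: 54.25
ee_pos: [643.2, -89.5, 92.7]
ee_rot: [155.8, 90.0, -104.2]
force: [0.2, -0.0, -2.5]
gripper_width: 15.5
```

```bash
python3 - <<'E'
from h import *
s=rd(2); print(indock(s['ee_pos']),s['torque'])
E
```

```text
t 54.3 n 2
[ 6.4323e+02 -8.9540e+01  9.2790e+01  9.9700e+00  8.9950e+01  0.0000e+00
 -3.7000e-01 -2.3000e+00  1.5480e+01] [0.05 0.   0.07 0.   0.   0.23 0.36 0.18 0.02]
[ 9.5715267  -1.4090224  92.86343807] [ 0.093822   -0.08900481 -0.00716846]
```

drive_tool:
  plan:
    - [0, 0, 0, 0, 0, -2, 10]
    - [0, 0, 0, 0, 0, -4, 10]
    - [0, 0, 0, 0, 0, -6, 10]
    - [0, 0, 0, 0, 0, -6, 10]

```text
time_s: 54.8
ee_pos: [644.1, -89.6, 87.4]
ee_rot: [-123.2, 89.9, -23.2]
force: [1.6, -0.5, 1.6]
gripper_width: 15.9
```

```bash
python3 - <<'E'
from h import *
s=rd(2); print(indock(s['ee_pos']),s['torque'])
E
```

```text
t 54.85 n 2
[ 6.441e+02 -8.960e+01  8.736e+01  9.960e+00  8.986e+01  1.550e+00
 -1.600e-01  1.860e+00  1.593e+01] [0.01 0.01 0.07 0.   0.01 0.07 0.32 0.3  0.08]
[10.36937272 -1.59611622 87.28890865] [ 0.10881876 -0.3906329  -0.05191738]
```

drive_tool:
  plan:
    - [0, 0, 0, 0, 0, -3, 10]
    - [0, 0, 0, 0, 0, -6, 10]
    - [0, 0, 0, 0, 0, -9, 10]
    - [0, 0, 0, 0, 0, -11, 10]
    - [0, 0, 0, 0, 0, -11, 10]

```text
time_s: 55.48
ee_pos: [643.2, -89.8, 78.2]
ee_rot: [-149.9, 89.9, -49.9]
force: [-4.2, -1.7, 11.3]
gripper_width: 15.7
```

```bash
python3 - <<'E'
from h import *
s=rd(2); print(indock(s['ee_pos']),s['torque'])
E
```

```text
t 55.525 n 2
[643.25 -89.82  78.24   9.97  89.9   -4.18  -1.59  10.99  15.95] [0.02 0.02 0.01 0.   0.   0.03 0.11 0.26 0.25]
[ 9.52356756 -1.66163514 78.24922882] [0.1229394  0.76752695 0.06699924]
```

drive_tool:
  plan:
    - [0, 0, 0, 0, 0, 0, 45]
    - [0, 0, 0, 0, 0, 0, 45]
    - [0, 0, 0, 0, 0, 0, 45]
    - [0, 0, 0, 0, 0, 20, 45]
    - [0, 0, 0, 0, 0, 42, 45]
    - [0, 0, 0, 0, 0, 42, 0]
    - [0, 0, 0, 0, 0, 42, 0]
    - [0, 0, 0, 0, 0, 42, 0]
    - [0, 0, 0, 0, 0, 42, 0]

```text
time_s: 56.65
ee_pos: [642.9, -89.7, 119.4]
ee_rot: [154.5, 89.9, -105.6]
force: [0.0, -0.4, 0.5]
gripper_width: 8.1
```

drive_tool:
  plan:
    - [0, 0, 0, 0, 0, -5, 0]
    - [0, 0, 0, 0, 0, -10, 0]
    - [0, 0, 0, 0, 0, -14, 0]
    - [0, 0, 0, 0, 0, -17, 0]
    - [0, 0, 0, 0, 0, -20, 0]
    - [0, 0, 0, 0, 0, -20, 0]

```text
time_s: 57.4
ee_pos: [642.6, -89.7, 106.2]
ee_rot: [-131.2, 89.8, -31.2]
force: [-11.3, 2.3, 31.1]
gripper_width: 0.4
```

```bash
python3 - <<'E'
from h import *
s=rd(2); print(indock(s['ee_pos']),s['torque'])
E
```

```text
t 57.45 n 2
[ 6.4264e+02 -8.9690e+01  1.0622e+02  9.9700e+00  8.9830e+01 -1.1140e+01
  1.8900e+00  3.1490e+01  3.0000e-01] [0.   0.02 0.03 0.   0.   0.19 0.44 0.35 0.11]
[  8.92545372  -1.4632516  106.24800966] [ 0.4045696   2.05101872 -0.08367369]
```

drive_tool:
  plan:
    - [0, 0, 0, 0, 0, 15, 0]
    - [0, 0, 0, 0, 0, 50, 0]
    - [0, 0, 0, -10, 0, 100, 0]
    - [0, 0, 0, -20, 0, 130, 0]
    - [0, 0, 0, -20, 0, 130, 0]
    - [0, 0, 0, -20, 0, 130, 0]

```text
time_s: 58.2
ee_pos: [622.2, -89.6, 234.7]
ee_rot: [-165.4, 89.9, -65.4]
force: [1.0, 0.5, -0.5]
gripper_width: 0.7
```

```bash
python3 - <<'E'
from h import *
s=rd(2); save('wrist','w13.png',crop=(60,60,500,330),scale=1.8)
for l,z in [('lid',62),('shoulder0',45),('gouge0',45)]: print(l,*[(a,b,indock([*w,z])[:2].round(1)) for a,b,w in places('wrist',l,z,s)])
E
```

```text
t 58.25 n 2
[ 6.2210e+02 -8.9540e+01  2.3445e+02  9.9800e+00  8.9930e+01  6.2000e-01
  4.0000e-02 -3.7000e-01  6.7000e-01] [0.07 0.02 0.26 0.   0.   0.37 0.43 0.1  0.05]
lid (0.95, array([275.1, 208.4]), array([9., 1.]))
shoulder0 (0.74, array([191.8, 144. ]), array([-61.6, -93.2])) (0.73, array([302.4, 144.9]), array([-60.9,  31.7])) (0.73, array([239.7, 142.9]), array([-63. , -39.2])) (0.59, array([352. , 143.5]), array([-62.6,  87.7]))
gouge0 (0.8, array([357.1,  81.9]), array([-127.2,   88.4])) (0.79, array([244.8,  83.3]), array([-125.6,  -31.6])) (0.73, array([304.5,  83.7]), array([-125.3,   32.2])) (0.66, array([185.5,  80.4]), array([-128.3,  -94.9]))
```

View pics/w13.png

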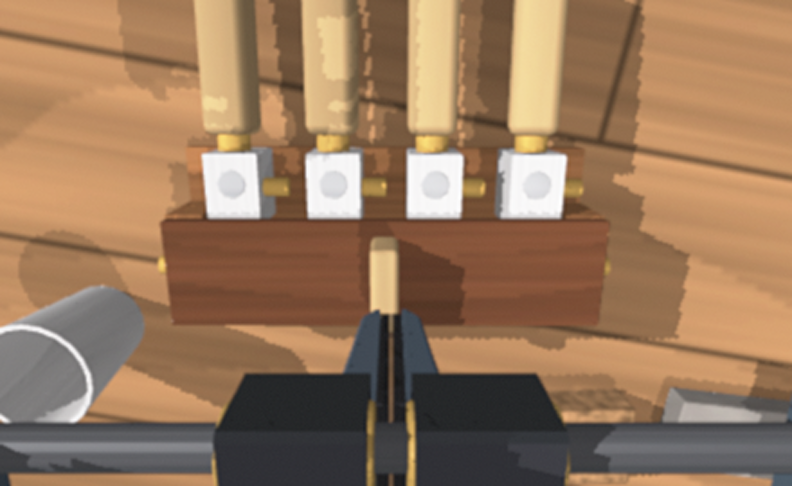

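The picture shows all four gouges home, with the ferrules at crop (235…530, 140) against the blocks. The buttons are flat at (232…537, 185), and the lid is flush over the bay from (165, 220) to (605, 325). The robot is clear of everything.

```bash
python3 -c "
from h import *
print(env.job_done())"
```

```text
the job is handed in; nothing more can be done
None
```

All four gouges are in their own holders and locked, the lid is pressed down over the blade bay, and the job is handed in. The hand-in gave no verdict. I finished at about 58 s on the robot's clock, against the 210 s limit.

- **Gouges:** I pushed each one in until it met a hard stop at about 12–14 N. In the close-up pictures every ferrule sits against its holder. The network's shoulder points read 1–3 mm short of the holder faces in x. They are only good to a few millimetres, so they neither confirm nor contradict the 3 mm limit.
- **Lock buttons:** I pressed all four after the last gouge was in. The fingertips stopped at about 63 mm above the bench, which is right down (1 mm proud).
- **Lid:** It went down past the catches to tool height 78.2 mm, the expected height. A second press on the handle met the handle top at 106.2 mm, against 106 mm expected when seated. It looks flush in the last picture.
- **Disagreement:** Later pictures placed the dock about 2 mm nearer the robot and 1 mm further to −y than my first fit. I corrected the lid position for this. The network puts the lid centre about 2 mm off in x by my first fit, inside the 7 mm allowed.
- **Bystanders:** I saw no contact with the tin, sanding block or whetstone, but I did not re-measure where they stand.

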